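# Clear the tool chest, try its lid latch and hold the lid open

### The job

Take the two cartons off the lid of the tool chest and set them down, without dropping them, squarely on the carton standing on the bench, making one flush column of three. Then pull the lid up by its handle to find out if the slam latch has caught: only if it holds the lid, press its release button fully down (the button is worn, so leave it alone when the lid comes up freely). Lift the lid at least half-way up, 45 degrees or more, and finish holding it there, still and in your grip, because it has no stay; leave the other things on the bench alone.

Things in the scene. Friction and masses are not known exactly. Their poses are not given: they have to be found in the camera images.
- carton_a: closed brown cardboard carton, 90 (own x) x 60 (own y) x 45 (z) mm, about 0.25 kg; origin at the centre of its underside, z up. Starts on the lid of the chest, its own x roughly along the chest's x, with room for a finger on both long sides; either carton may go first
- carton_b: closed brown cardboard carton, 90 (own x) x 60 (own y) x 45 (z) mm, about 0.25 kg; origin at the centre of its underside, z up. Starts on the lid beside carton_a
- column: closed brown cardboard carton, 90 (own x) x 60 (own y) x 45 (z) mm, about 0.25 kg; origin at the centre of its underside, z up. Stands alone on the bench, left of the chest: the foot of the column
- chest: low dark steel tool chest, fixed to the bench, 220 (own x, depth) x 340 (own y, width) mm; body 85 mm high, closed top of the lid at 117 mm. Origin at the centre of its underside, own x points from the front (handle, on the robot's side) to the hinge at the back, z up
- lid_hinge (a point): middle of the lid's hinge axis, at the chest's back edge, 85 mm above the bench; the axis runs along the chest's y
- lid_handle (a point): middle of the chromed bow handle on the lid's front face: a round bar 10 mm thick, 110 mm long, along the chest's y, 42 mm (bar centre) out from the face, at 99 mm height when shut. It moves with the lid on an arc 264 mm ahead of the hinge axis and 14 mm above it when shut. The bar can turn between the fingers. Free space all round and below it to the bench
- release_top (a point): centre of the top of the release button, a metal push button 24 mm across on the lid's top behind the handle, 25 mm behind the lid's front edge; stands 12 mm above the lid, travels 8 mm straight down into it, 3 to 5 N, then stops hard. It springs back and looks the same whether the latch is caught or not. One full press sets a caught latch free, and it then stays free, so that the button need not be held
- release (a joint): travel of the button, m: 0 up, 0.008 fully down
- lid (a joint): lid angle, rad: 0 shut, grows as the lid's front rises, stop at 1.45. The lid (about 0.7 kg, 30 percent more or less) falls shut when let go. A free lid needs about 3 to 5 N upward at the handle; a caught one gives only about 4 mm at the handle (0.015 rad) and then holds against any pull, so a firm pull of 10 to 20 N that moves it no further shows that it is caught. Whether it is caught cannot be seen: it differs from start to start
- grinder_a: an angle-head air grinder lying on the bench left, about 220 x 55 x 48 mm; bystander, origin at the middle of its length, on its underside
- grinder_b: another such air grinder lying between the chest and the bench carton; bystander, origin at the middle of its length, on its underside
- oil_bottle: white oil bottle, 48 mm across, 130 mm high, standing; bystander, origin at the centre of its underside
- spanner: combination spanner, 190 mm long, lying; bystander, origin at the middle of its length, on its underside
- grease_tin: flat round tin, 72 mm across, 55 mm high; bystander, origin at the centre of its underside
- collar: turned steel collar, 48 mm across, 35 mm high, standing on the bench right; bystander, origin at the centre of its underside
Not all that is in view belongs to the job. Leave any turquoise look-alike of the carton_b alone. Leave any green look-alike of the carton_a alone.

How it is judged:
By the outcome, as a careful person would: the job done as asked, in the order asked, and still so for the second after the job is handed in, while the arm keeps its last pose, push and grip.
It also fails if it takes over 72 s, if anything falls off the work surface, if the arm or the gripper's body presses on something with over 40 N, if the wrist force passes 120 N, or if a joint passes its speed limit or range.

### The arm

A 6-joint arm with a two-finger parallel gripper is mounted at the origin on the work surface. World frame = base frame: x ahead of the robot, y to its left, z up, the work surface at z = 0. Lengths are in m, angles in degrees, forces in N, time in s.
With the tool pointing down it reaches from about 0.4 to 0.825 m from the base axis. Payload 7 kg.
Tool frame: the origin (TCP) lies on the front face of the gripper's body, between the roots of the fingers; the fingertips stand 66 mm ahead of it and the grasp point (between the pads) lies 47 mm ahead of it; z points along the fingers, y is the line along which they close (so a half turn about z gives the same grasp; the last joint's range is limited). The gripper opens to 88 mm and grips with 3 to 60 N. Pads are 19 mm wide; open, the fingers measure 130 mm over their backs; the gripper's body (78 mm by 193 mm) begins 47 mm behind the grasp point.
Start: joints at [-58.092, 20.546, 0.682, 0, -70.136, -16.507], TCP at [0.179, -0.651, 0.292] pointing down, gripper open.
Joint ranges: [-176.03, 176.03], [-82.01, 121.73], [-58.28, 71.71], [-173.87, 95.51], [-174.79, -0.11], [-173.66, 173.66]. Speed limits (degrees/s): [136.94, 136.94, 172.46, 180, 180, 180].

### API

Orientations are given as [roll, pitch, yaw] about the fixed x, y, z axes, in that order (R = Rz(yaw) Ry(pitch) Rx(roll)).
In Python, from plant import ctrl gives the robot as it stands.
- The arm moves only by the tool send_rows, never from a script. Its argument "deltas" is a list of rows, each a list of 2 entries, a list of its own where there are three numbers: the shift along the tool's x, y, z each as a share of 800 mm, from -1 to 1, then the turn about the tool's z as a share of 90 degrees, from -1 to 1. A call has exactly 5 rows; each row is the pose to reach, as a shift and turn from the pose commanded when the call began, along the tool's axes at that moment; what a row does not reach only later rows make up. A row lasts 1/12 s, in which the tool goes at most 41.7 mm and 7.16 degrees, less where a joint would pass 70% of its speed; a pose out of reach is approached as far as the arm can. A call with a number of a shift or a turn outside -1 to 1 is refused whole. A call with a gripper value outside its range is refused whole. "gripper" is the opening, from 0 (shut) to 1 (fully open), set as the call begins (left out, the last holds). The fingers move at their own pace and stop on an object; the grip force is fixed at half the most. Time passes only in rows, so rows that repeat a pose let the fingers close, or fill a call up. It gives the time, the measured TCP pose, the force, the opening and the grip force at its end, in the units of the state.
- ctrl.get_obs(): the state, without advancing time (a new reading comes with each control period).
- ctrl.snapshot(name): name is "side" or "top" or "wrist"; returns a dict with "color" (384x512x3 uint8, red, green, blue), "vertical_fov" (degrees; the focal length in pixels is half the picture's height over the tangent of half this angle, whatever the lens; pixels are square), "cx", "cy" (the principal point, pixels), "rvec" (rotation vector, rad) and "tvec" (3), from world to camera coordinates, as OpenCV has them. Camera axes: x right, y down, z forward; pixel columns grow to the right and rows downward; lengths in m; the calibration is good to about 2 mm. The wrist camera is an equidistant fisheye: a pixel r from the principal point sees the ray r / f radians off the axis. A picture is of the moment at which its call begins. There is no depth.
- ctrl.close_job(): hands the job in; it is judged then, once.
Trained networks look in a picture, given as the dict that the camera call returned (one of the last four; its "shot" number tells which), for a name from the list of things; names that differ only in an ending like _2 or _b are one class to them, and where a whole thing is asked for, a point or a joint stands for the part that bears it (a point fixed in the world has none). Each returns a list of dicts, best first, with "conf" (0 to 1); they miss things now and then, are a little off and sometimes report something else, mostly with a low value. They report only what shows in the picture. A call takes as long as a camera call. They do not tell look-alikes from the thing itself.
- ctrl.boxes_of(picture, thing): "xy" ([column, row] as shares, 0 to 1, of the picture: columns of its width, rows of its height, amid what is visible of it).
- ctrl.cut_out(picture, thing): "pixels" (384x512 bool, what is visible of it) and "xy" ([column, row] as shares, 0 to 1, of the picture: columns of its width, rows of its height, amid what is visible of it).
The state is a dict: "clock": time; "joint_pos": joint angles; "qvel": joint speeds; "tau": joint torques, N m; "tool_pos": TCP position; "orientation": TCP orientation; "force": force on the tool from outside, world axes, zero at the start; "moment": the same for the moment, N m; "opening": finger opening in m; "gripper_force": force on a finger pad.
Only numpy, scipy, OpenCV 4.12 (cv2) and the standard library are available. Lean on these libraries where they do the work, as an engineer would, in place of code of your own. Each camera call takes 0.05 s, during which the arm holds its last target. There are 200 camera calls.

## Working session

There is one attempt and no reset: what is moved stays moved. The work goes in short steps, Python scripts to look and compute and a tool call to move; the robot and the scene stay as the last step left them, time stands still between calls to the robot, and variables do not carry over. Pictures are saved under pics/ and viewed, at most 10 in all, crops included, and the job is handed in when it is done.

Besides the shell and the picture viewer there is one more tool, called after "Request:" as name([rows], argument=value, ...), one row to a line, values as JSON. send_rows: Moves the arm, as the interface text tells. Shift numbers are shares of 800 mm and turn numbers shares of 90 degrees, none past 1 either way. Its arguments: {"type":"object","properties":{"deltas":{"type":"array","items":{"type":"array"}},"gripper":{"type":"number"}},"required":["deltas"]}

```bash
mkdir -p pics; ls; cat > h.py <<'E'
import numpy as np, cv2
from plant import ctrl
def f(s): return 192/np.tan(np.radians(s['vertical_fov'])/2)
def ray(s,px):
    R=cv2.Rodrigues(np.array(s['rvec'],float))[0]; t=np.array(s['tvec'],float).ravel()
    return R,t
def atz(s,px,z):
    R,t=ray(s,px); d=R.T@np.array([(px[0]-s['cx'])/f(s),(px[1]-s['cy'])/f(s),1.])
    c=-R.T@t; return c+d*(z-c[2])/d[2]
def proj(s,P):
    R,t=ray(s,0); q=(R@np.atleast_2d(P).T).T+t
    return q[:,:2]/q[:,2:]*f(s)+[s['cx'],s['cy']]
def save(n,im): cv2.imwrite('pics/'+n+'.png',im[:,:,::-1])
E
python3 - <<'E'
from h import *
o=ctrl.get_obs(); print(o)
for n in('top','side'):
    s=ctrl.snapshot(n); save(n,s['color']); print(n,s['vertical_fov'],s['cx'],s['cy'],s['rvec'],s['tvec'])
    for th in ['carton_a','column','chest','lid_handle','release_top','grinder_a','oil_bottle','grease_tin','collar','spanner']:
        print(th,[(round(d['conf'],2),np.round(np.array(d['xy'])*[512,384]).tolist()) for d in ctrl.boxes_of(s,th)])
E
```

```text
pics
{'clock': 0.0, 'joint_pos': array([-5.80945045e+01,  2.05891482e+01,  6.33967124e-01, -1.99398340e-02,
       -7.01365720e+01, -1.65063686e+01]), 'qvel': array([-0.0428565 ,  0.02454476, -0.03874987,  0.15463855,  0.02364327,
       -0.05078328]), 'tau': array([-5.86418191e-04, -5.82717741e+01,  2.93056029e+01,  6.99729234e+00,
        6.87827225e-03, -1.08739914e-04]), 'tool_pos': array([ 0.17911224, -0.65040116,  0.29125046]), 'orientation': array([ 1.79906702e+02, -8.09914422e-03, -1.64607657e+02]), 'force': array([-0.24990881,  0.36528181,  0.44763381]), 'moment': array([ 0.06528612, -0.09466867,  0.0262008 ]), 'gripper_force': 0.0, 'opening': 0.08789909146668852}
top 54.75939123442069 248.5598855034109 186.20452540244787 [ 2.11666539 -2.108113    0.19943952] [0.00292816 0.57215448 1.05311651]
carton_a [(0.9, [404.0, 152.0]), (0.7, [291.0, 174.0]), (0.6, [340.0, 165.0]), (0.59, [278.0, 250.0])]
column []
chest [(0.81, [317.0, 185.0])]
lid_handle [(0.92, [320.0, 180.0])]
release_top []
grinder_a [(0.79, [164.0, 151.0]), (0.57, [209.0, 233.0])]
oil_bottle [(0.85, [92.0, 185.0])]
grease_tin [(0.72, [101.0, 248.0]), (0.66, [318.0, 179.0])]
collar [(0.66, [400.0, 241.0]), (0.54, [291.0, 170.0])]
spanner [(0.76, [312.0, 263.0])]
side 54.8330062563618 253.90197867356395 192.18374939676232 [ 0.43421632 -2.60155128  1.44582494] [0.53615717 0.17869604 1.06222021]
carton_a [(0.62, [319.0, 206.0]), (0.57, [256.0, 159.0]), (0.56, [264.0, 141.0])]
column [(0.57, [223.0, 277.0]), (0.21, [263.0, 171.0])]
chest [(0.65, [258.0, 178.0]), (0.54, [263.0, 144.0])]
lid_handle [(0.74, [268.0, 172.0])]
release_top []
grinder_a [(0.83, [180.0, 258.0]), (0.59, [285.0, 244.0])]
oil_bottle [(0.78, [183.0, 319.0])]
grease_tin [(0.79, [268.0, 339.0]), (0.18, [256.0, 161.0])]
collar [(0.56, [320.0, 159.0])]
spanner [(0.47, [328.0, 196.0])]
```

View pics/top.png

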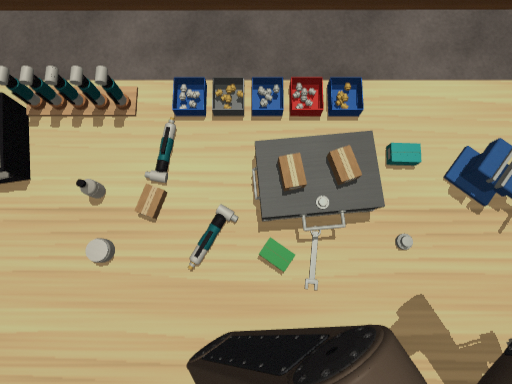

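View pics/side.png

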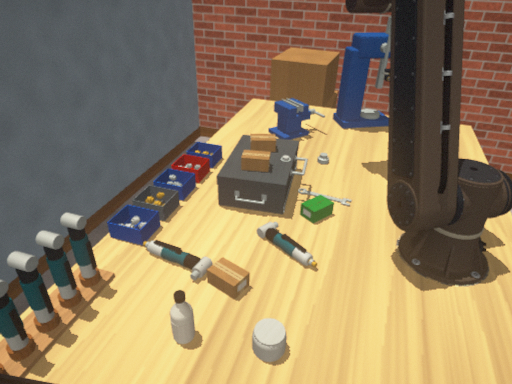

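Top picture: brown cartons on the lid at (291,172) and (344,163), brown column carton at (151,201). The green look-alike is at (277,254) and the turquoise one at (404,153). Handle bar is at about (324,227), button at (322,202). The candidates for "carton" are these five; I choose the three brown ones and check them in a crop.

```bash
cat >> h.py <<'E'
from scipy.optimize import minimize
def corners(x,y,yaw,z0,L=.09,W=.06,H=.045):
    c,s=np.cos(yaw),np.sin(yaw)
    return np.array([[x+c*a*L/2-s*b*W/2,y+s*a*L/2+c*b*W/2,z0+h*H] for a in(-1,1) for b in(-1,1) for h in(0,1)])
def hullmask(s,P,k=4):
    q=((proj(s,P)+.5)*k-.5).astype(np.float32); h=cv2.convexHull(q)
    m=np.zeros((384*k,512*k),np.uint8); cv2.fillConvexPoly(m,np.round(h*16).astype(np.int32),1,shift=4)
    return m
def soft(m,k=4): return cv2.resize(m.astype(np.float32),(512,384),interpolation=cv2.INTER_AREA)
def fit(sm,x0,z0):
    "sm: list of (snapshot, bool mask)"
    def cost(p):
        return sum(np.abs(soft(hullmask(s,corners(p[0]/100,p[1]/100,p[2],z0)))-m).sum() for s,m in sm)
    best=None
    for dy in (-.3,0,.3):
        r=minimize(cost,[x0[0]*100,x0[1]*100,x0[2]+dy],method='Nelder-Mead',options=dict(initial_simplex=np.array([x0[0]*100,x0[1]*100,x0[2]+dy])+np.array([[0,0,0],[1,0,0],[0,1,0],[0,0,.2]])))
        if best is None or r.fun<best.fun: best=r
    return best.x[0]/100,best.x[1]/100,np.degrees(best.x[2]),best.fun
def brown(im):
    h=cv2.cvtColor(im,cv2.COLOR_RGB2HSV); return h
E
python3 - <<'E'
from h import *
t=ctrl.snapshot('top'); s=ctrl.snapshot('side')
im=t['color']; h=cv2.cvtColor(im,cv2.COLOR_RGB2HSV)
for p in [(151,201),(146,205),(156,192),(140,215),(291,172),(344,163),(130,195),(270,180),(298,165)]: print(p,im[p[1],p[0]],h[p[1],p[0]])
print('side',[s['color'][r,c] for c,r in [(228,277),(240,290),(255,160),(262,142),(250,300),(205,290)]])
a=cv2.resize(im[110:240,245:385],None,fx=4,fy=4,interpolation=cv2.INTER_CUBIC)[:, :]
b=cv2.resize(im[165:230,125:215],None,fx=4,fy=4,interpolation=cv2.INTER_CUBIC)
c=np.zeros((520,560+0,3),np.uint8);
save('crop1',a); 
for n,z in [('colmn',.045),('a',.162),('b',.162)]: pass
print('col',atz(t,(151,201),.045),'l',atz(t,(291,170),.162),'r',atz(t,(344,163),.162),'btn',atz(t,(322,202),.129),'h',atz(t,(305,229),.099),atz(t,(343,225),.099))
for p in [(257,141),(374,132),(383,207),(262,219)]: print(atz(t,p,.117))
cv2.imwrite('pics/crop2.png',cv2.resize(np.hstack([im[165:235,115:215],s['color'][245:315,190:290]]),None,fx=4,fy=4,interpolation=cv2.INTER_CUBIC)[:,:,::-1])
E
```

```text
(151, 201) [183 156 116] [ 18  93 183]
(146, 205) [192 170 130] [ 19  82 192]
(156, 192) [166 129  88] [ 16 120 166]
(140, 215) [126 105  72] [ 18 109 126]
(291, 172) [194 184 146] [ 24  63 194]
(344, 163) [194 180 141] [ 22  70 194]
(130, 195) [195 185 136] [ 25  77 195]
(270, 180) [102 102  97] [ 30  13 102]
(298, 165) [160 126  86] [ 16 118 160]
side [array([198, 145,  88], dtype=uint8), array([137, 118,  83], dtype=uint8), array([121,  90,  57], dtype=uint8), array([124,  93,  60], dtype=uint8), array([243, 214, 136], dtype=uint8), array([246, 232, 152], dtype=uint8)]
col [0.5282118  0.29893662 0.045     ] l [ 0.59643329 -0.11138211  0.162     ] r [ 0.61649632 -0.25640825  0.162     ] btn [ 0.5136911  -0.19898712  0.129     ] h [ 0.44153851 -0.15439453  0.099     ] [ 0.45320325 -0.26139244  0.099     ]
[ 0.69385383 -0.01921071  0.117     ]
[ 0.72179286 -0.35901018  0.117     ]
[ 0.50207784 -0.37050361  0.117     ]
[ 0.46722282 -0.03322498  0.117     ]
```

View pics/crop1.png

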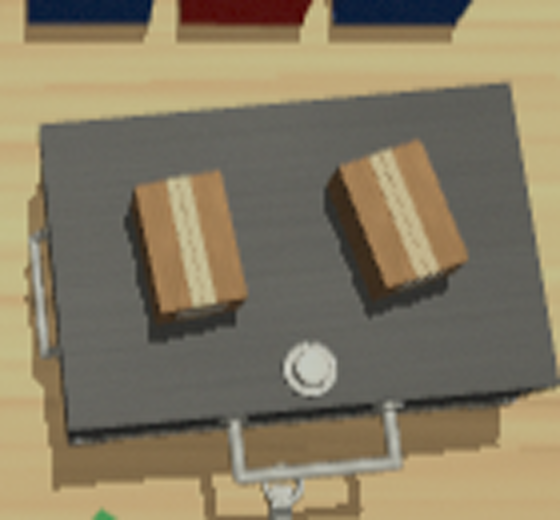

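View pics/crop2.png

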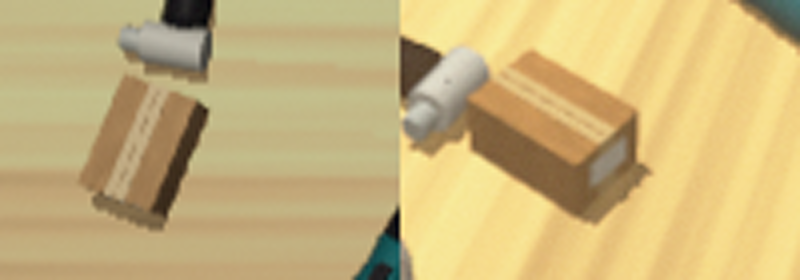

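The crops confirm three brown, taped cartons, two on the lid and one on the bench with the grinder head close to its far end. Now I fit their poses.

```bash
cat >> h.py <<'E'
def hmask(s,c,r=45,th=.82):
    im=s['color'].astype(float); m=((im[...,1]/(im[...,0]+1)<th)&(im[...,0]-im[...,2]>15)).astype(np.uint8)
    w=np.zeros_like(m); cv2.circle(w,(int(c[0]),int(c[1])),r,1,-1); m&=w
    m=cv2.morphologyEx(m,cv2.MORPH_OPEN,np.ones((2,2),np.uint8)); m=cv2.morphologyEx(m,cv2.MORPH_CLOSE,np.ones((7,7),np.uint8))
    n,l,st,ce=cv2.connectedComponentsWithStats(m); k=1+np.argmax(st[1:,4])
    cn,_=cv2.findContours((l==k).astype(np.uint8),0,2); o=np.zeros_like(m)
    cv2.fillConvexPoly(o,cv2.convexHull(np.vstack(cn)),1); return o.astype(np.float32)
E
python3 - <<'E'
from h import *
t=ctrl.snapshot('top'); s=ctrl.snapshot('side'); out={}
vis=[cv2.resize(v['color'],None,fx=4,fy=4,interpolation=cv2.INTER_CUBIC) for v in(t,s)]
for n,ct,cs,x0,z in [('L',(291,172),(256,160),(.596,-.111,-.1),.117),('R',(344,163),(263,143),(.616,-.256,.2),.117),('C',(151,201),(228,277),(.528,.299,-.5),0)]:
    mt,ms=hmask(t,ct,28),hmask(s,cs,30 if n=='C' else 22)
    print(n,mt.sum(),ms.sum())
    for lab,sm in (('top',[(t,mt)]),('side',[(s,ms)]),('both',[(t,mt),(s,ms)])):
        p=fit(sm,x0,z); print(lab,np.round(p,4))
        for v,q in ((t,vis[0]),(s,vis[1])):
            if lab=='both':
                pts=((proj(v,corners(p[0],p[1],np.radians(p[2]),z))+.5)*4-.5); cv2.polylines(q,[cv2.convexHull(pts.astype(np.float32)).astype(np.int32)],True,(255,0,0),1)
    for m,q in((mt,vis[0]),(ms,vis[1])):
        cn,_=cv2.findContours(cv2.resize(m,None,fx=4,fy=4,interpolation=0).astype(np.uint8),0,2); cv2.drawContours(q,cn,-1,(0,255,0),1)
A,B=vis
pan=np.zeros((600,800,3),np.uint8)
pan[:300,:400]=A[500:800,1120:1520]; pan[:300,400:]=A[680:980,400:800]; pan[300:,:400]=B[500:800,900:1300]; pan[300:,400:]=B[980:1280,720:1120]
save('fit',pan)
E
```

```text
L 847.0 930.0
top [ 0.5941 -0.1174  9.8695 32.    ]
side [ 5.932000e-01 -1.143000e-01  2.609000e-01  3.223125e+02]
both [ 5.943e-01 -1.174e-01  9.007e+00  3.770e+02]
R 917.0 856.0
top [ 0.6148 -0.263  19.1138 31.125 ]
side [ 6.06100e-01 -1.89600e-01  6.18284e+01  3.07125e+02]
both [ 6.15300e-01 -2.62500e-01  1.89733e+01  4.96375e+02]
C 790.0 1468.0
top [  0.5266   0.3026 -19.2788  71.1875]
side [  0.5276   0.3161 -14.2938 259.625 ]
both [ 5.288000e-01  3.083000e-01 -1.786560e+01  4.788125e+02]
```

View pics/fit.png

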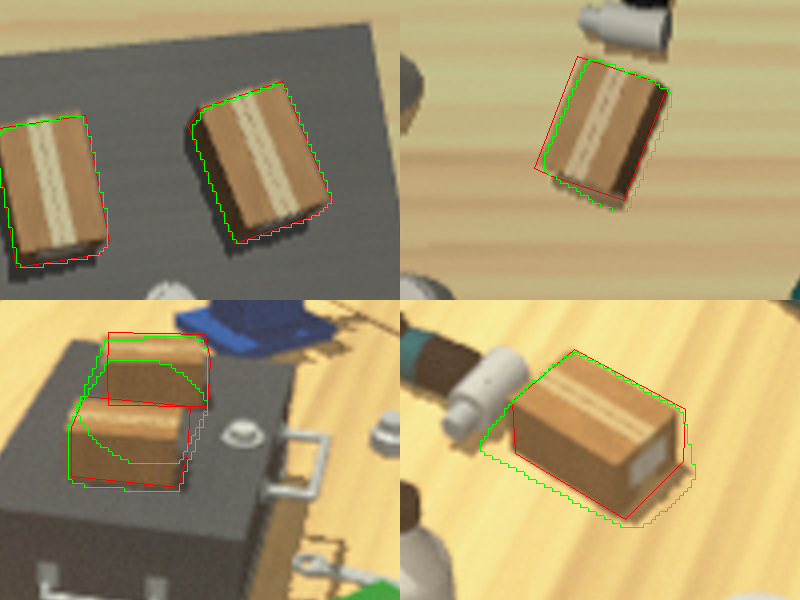

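```bash
python3 - <<'E'
from h import *
from scipy.optimize import least_squares
t=ctrl.snapshot('top'); s=ctrl.snapshot('side')
# hull order: corners idx a,b,h -> a*4+b*2+h
def cv_(p,ox,oy,px,py): return (np.array(p,float)+[ox-px,oy-py]+.5)/4-.5
# a=+1 far (x+), b=+1 left (y+)
S={5:(574,350),1:(684,408),3:(625,458),7:(514,402),2:(625,518),6:(515,452),0:(684,465)}
# side cam looks from +y? check by projecting
P=corners(.528,.305,np.radians(-18),0); print(np.round((proj(s,P)+.5)*4-.5-[720-400,980-300]).tolist())
print(np.round((proj(t,P)+.5)*4-.5-[400-400,680]).tolist())
E
```

```text
[[687.0, 458.0], [688.0, 407.0], [628.0, 516.0], [628.0, 463.0], [579.0, 398.0], [578.0, 347.0], [519.0, 450.0], [516.0, 398.0]]
[[628.0, 201.0], [613.0, 195.0], [556.0, 177.0], [538.0, 170.0], [669.0, 93.0], [656.0, 82.0], [598.0, 70.0], [582.0, 58.0]]
```

```bash
python3 - <<'E'
from h import *
t=ctrl.snapshot('top'); s=ctrl.snapshot('side')
A=t['color'][175:220,130:175]; B=s['color'][245:317,195:267]
A=cv2.resize(A,(400,400),interpolation=cv2.INTER_CUBIC);B=cv2.resize(B,(400,400),interpolation=cv2.INTER_CUBIC)
save('col',np.hstack([A,B]))
E
```

```text
(no output)
```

View pics/col.png

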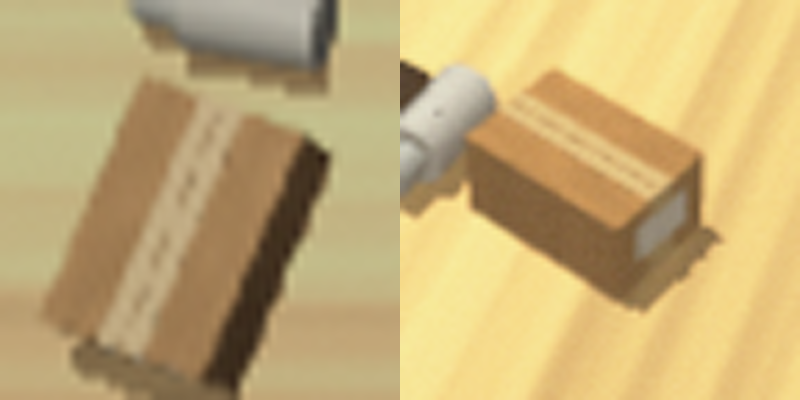

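```bash
python3 - <<'E'
from h import *
from scipy.optimize import least_squares
t=ctrl.snapshot('top'); s=ctrl.snapshot('side')
T={7:(148,77),5:(308,138),1:(197,384),3:(40,315),4:(330,155)}
S={5:(555,70),1:(702,153),3:(618,229),7:(468,142),2:(636,303),6:(472,205),0:(700,225)}
def res(p,w):
    P=corners(p[0],p[1],p[2],0);r=[]
    if 't' in w:
        q=proj(t,P); r+=[q[i]-((np.array(v)+.5)/8.889-.5+[130,175]) for i,v in T.items()]
    if 's' in w:
        q=proj(s,P); r+=[q[i]-((np.array(v)-[400,0]+.5)/5.556-.5+[195,245]) for i,v in S.items()]
    return np.ravel(r)
for w in('t','s','ts'):
    r=least_squares(res,[.528,.302,-.32],args=(w,),x_scale=[.1,.1,1]); print(w,np.round(r.x[:2],4),np.degrees(r.x[2]),np.abs(r.fun).max(),np.sqrt(2*r.cost/len(r.fun)))
    print(np.round(r.fun.reshape(-1,2),1).tolist())
E
```

```text
t [0.5312 0.3054] -20.83555613786605 0.669444384716769 0.3688417598824823
[[-0.2, -0.3], [-0.2, -0.2], [0.2, -0.3], [-0.4, 0.3], [0.7, 0.5]]
s [0.5317 0.3082] -18.009228549235182 2.2235925498459608 0.827799071649755
[[-0.2, -0.4], [0.9, -0.3], [0.9, 0.2], [-0.2, -0.5], [-2.2, 0.0], [-0.1, 1.1], [1.0, -0.4]]
ts [0.5316 0.3069] -19.323652818189093 2.445084559416955 0.8089072595703493
[[-1.2, -0.4], [-0.9, -0.8], [0.2, -0.5], [-0.6, 0.6], [-0.0, 0.0], [0.5, -0.8], [1.1, -0.3], [0.7, -0.0], [0.2, -1.1], [-2.4, -0.2], [0.2, 0.4], [1.2, -0.4]]
```

```bash
cat >> h.py <<'E'
def go(x,y,z,yaw,cur=None):
    o=ctrl.get_obs()
    if cur is None: p=np.array(o['tool_pos']); w=o['orientation'][2]
    else: p,w=np.array(cur[:3]),cur[3]
    from scipy.spatial.transform import Rotation as Ro
    R=Ro.from_euler('xyz',[180,0,w],degrees=True).as_matrix()
    d=R.T@(np.array([x,y,z])-p); tn=-((yaw-w+180)%360-180)
    n=max(np.linalg.norm(d)/.0417,abs(tn)/7.16)
    print('at',np.round(p,4),round(w,2),'shares',np.round(d/.8,4).tolist(),'turn',round(tn/90,4),'rows',round(n,1))
    return n
E
python3 - <<'E'
from h import *
go(.594,-.117,.31,-170.1)
E
```

```text
at [ 0.1792 -0.6508  0.2922] -164.6 shares [-0.677, 0.5056, -0.0223] turn 0.0611 rows 16.2
```

Request:
send_rows([
  [[-0.02, 0.015, -0.001], 0],
  [[-0.06, 0.045, -0.002], 0],
  [[-0.1, 0.075, -0.003], 0],
  [[-0.14, 0.105, -0.004], 0],
  [[-0.18, 0.135, -0.006], 0],
])

```text
clock: 2.02
tool_pos: [0.2899, -0.5069, 0.2968]
orientation: [180.0, -0.0, -164.6]
force: [1.1, -0.1, 0.6]
opening: 0.0877
gripper_force: 0.0
```

Request:
send_rows([
  [[-0.04, 0.03, -0.001], 0],
  [[-0.08, 0.06, -0.002], 0],
  [[-0.12, 0.09, -0.003], 0],
  [[-0.16, 0.12, -0.004], 0],
  [[-0.2, 0.15, -0.006], 0],
])

```text
clock: 2.43
tool_pos: [0.4125, -0.3484, 0.3021]
orientation: [-180.0, 0.0, -164.6]
force: [0.8, -0.7, -0.4]
opening: 0.0876
gripper_force: 0.0
```

Request:
send_rows([
  [[-0.04, 0.03, -0.002], 0],
  [[-0.08, 0.06, -0.004], 0],
  [[-0.12, 0.09, -0.006], 0],
  [[-0.16, 0.12, -0.008], 0],
  [[-0.2, 0.15, -0.01], 0],
])

```text
clock: 2.85
tool_pos: [0.535, -0.1902, 0.3103]
orientation: [-180.0, 0.0, -164.6]
force: [1.2, -0.6, 0.8]
opening: 0.0878
gripper_force: 0.0
```

Request:
send_rows([
  [[-0.04, 0.03, 0], 0.02],
  [[-0.07, 0.05, 0], 0.04],
  [[-0.09, 0.065, 0], 0.06],
  [[-0.097, 0.0705, 0], 0.061],
  [[-0.097, 0.0705, 0], 0.061],
])

```text
clock: 3.27
tool_pos: [0.5948, -0.1157, 0.3093]
orientation: [180.0, -0.0, -170.0]
force: [-0.5, -0.4, -0.3]
opening: 0.0878
gripper_force: 0.0
```

```bash
cat >> h.py <<'E'
def fproj(s,P):
    R,t=ray(s,0); q=(R@np.atleast_2d(P).T).T+t
    rr=np.linalg.norm(q[:,:2],axis=1); th=np.arctan2(rr,q[:,2])
    return q[:,:2]/rr[:,None]*th[:,None]*f(s)+[s['cx'],s['cy']]
def draw(v,s,P,k,pr,col,closed=True):
    q=((pr(s,P)+.5)*k-.5); cv2.polylines(v,[np.round(q*8).astype(np.int32)],closed,col,1,cv2.LINE_AA,3)
def boxdraw(v,s,x,y,yaw,z0,k=1,pr=fproj,col=(255,0,0)):
    C=corners(x,y,np.radians(yaw),z0)
    draw(v,s,C[[1,3,7,5]],k,pr,col); draw(v,s,C[[0,2,6,4]],k,pr,(0,0,255))
E
python3 - <<'E'
from h import *
w=ctrl.snapshot('wrist'); print(w['vertical_fov'],w['cx'],w['cy'],f(w))
R,t=ray(w,0); print('cam',-R.T@t,'axis',R[2])
k=1.5625; v=cv2.resize(w['color'],(800,600),interpolation=cv2.INTER_CUBIC)
boxdraw(v,w,.594,-.1174,9.9,.117,k); boxdraw(v,w,.6148,-.263,19.1,.117,k); boxdraw(v,w,.5312,.306,-20.5,0,k)
for P,c in (([.5137,-.199,.129],(0,255,0)),([.4415,-.154,.099],(0,255,0)),([.4532,-.2614,.099],(0,255,0))):
    q=fproj(w,P)[0]*k; cv2.circle(v,(int(q[0]),int(q[1])),2,c,-1)
save('w1',v)
E
```

```text
65.70646984690485 251.59671768847085 192.5742901390659 297.3186396354542
cam [ 0.51772026 -0.13067954  0.40178551] axis [ 0.28438783  0.05053525 -0.95737649]
```

View pics/w1.png

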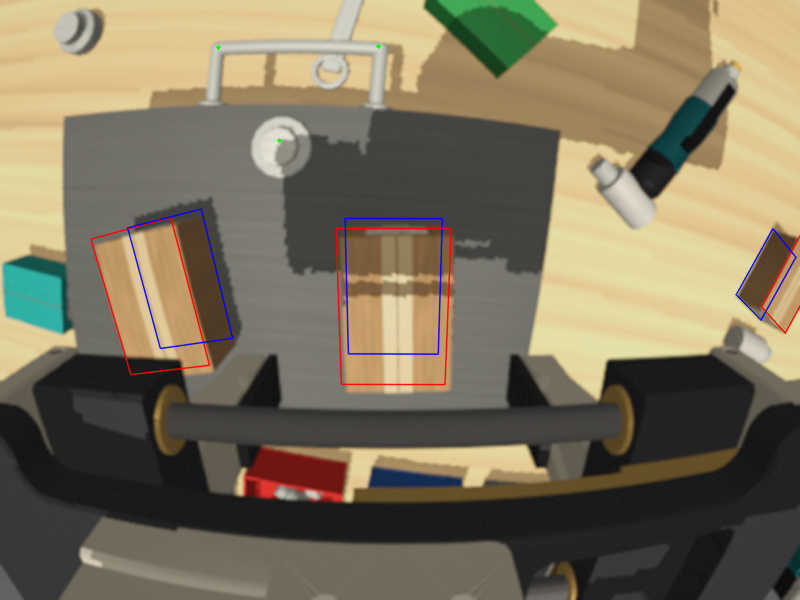

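Wrist view: the projected L carton (395,310) and R carton (150,300) outlines match within about 2 mm; bar ends and the button match too. I descend on L (carton_a, x roughly along the chest's x).

```bash
python3 - <<'E'
from h import *
go(.596,-.118,.189,-170.1)
E
```

```text
at [ 0.594  -0.1167  0.3094] -169.98 shares [-0.0022, -0.0021, 0.1506] turn 0.0013 rows 2.9
```

Request:
send_rows([
  [[-0.002, -0.002, 0.03], 0],
  [[-0.002, -0.002, 0.06], 0],
  [[-0.002, -0.002, 0.09], 0],
  [[-0.002, -0.002, 0.12], 0],
  [[-0.002, -0.002, 0.15], 0],
])

```text
clock: 3.73
tool_pos: [0.5949, -0.1198, 0.1893]
orientation: [-180.0, 0.0, -170.1]
force: [-0.8, 0.7, -0.2]
opening: 0.0875
gripper_force: 0.0
```

Request:
send_rows([
  [[0, 0, 0], 0],
  [[0, 0, 0], 0],
  [[0, 0, 0], 0],
  [[0, 0, 0], 0],
  [[0, 0, 0], 0],
], gripper=0.5)

```text
clock: 4.15
tool_pos: [0.5966, -0.1183, 0.1917]
orientation: [-180.0, 0.2, -170.1]
force: [0.3, 1.5, 1.4]
opening: 0.0599
gripper_force: 9.2
```

Request:
send_rows([
  [[0, 0, 0], 0],
  [[0, 0, 0], 0],
  [[0, 0, 0], 0],
  [[0, 0, 0], 0],
  [[0, 0, 0], 0],
])

```text
clock: 4.57
tool_pos: [0.5966, -0.1182, 0.1916]
orientation: [-180.0, 0.2, -170.1]
force: [-0.9, 1.1, 7.5]
opening: 0.0602
gripper_force: 30.0
```

Request:
send_rows([
  [[0, 0, -0.01], 0],
  [[0, 0, -0.03], 0],
  [[0, 0, -0.06], 0],
  [[0, 0, -0.09], 0],
  [[0, 0, -0.12], 0],
])

```text
clock: 4.98
tool_pos: [0.5953, -0.1184, 0.2869]
orientation: [180.0, -0.1, -170.1]
force: [-0.7, -0.1, -3.8]
opening: 0.0599
gripper_force: 30.0
```

Request:
send_rows([
  [[0, 0, -0.02], 0],
  [[0, 0, -0.04], 0],
  [[0, 0, -0.05], 0],
  [[0, 0, -0.05], 0],
  [[0, 0, -0.05], 0],
])

```text
clock: 5.4
tool_pos: [0.5955, -0.1182, 0.3254]
orientation: [180.0, -0.0, -170.1]
force: [0.0, 0.4, -3.1]
opening: 0.0594
gripper_force: 30.0
```

```bash
python3 - <<'E'
from h import *
print(ctrl.get_obs()['force'])
go(.63,.27,.325,159.5)
E
```

```text
[ 0.04465448  0.41914938 -3.09265521]
at [ 0.5955 -0.1182  0.3254] -170.1 shares [-0.1259, 0.4706, 0.0005] turn 0.3378 rows 9.3
```

Request:
send_rows([
  [[-0.008, 0.03, 0], 0],
  [[-0.02, 0.075, 0], 0],
  [[-0.032, 0.12, 0], 0],
  [[-0.044, 0.165, 0], 0],
  [[-0.056, 0.21, 0], 0],
])

```text
clock: 5.82
tool_pos: [0.6103, 0.0563, 0.324]
orientation: [-180.0, -0.2, -170.1]
force: [0.8, -0.4, -2.2]
opening: 0.0596
gripper_force: 30.0
```

Request:
send_rows([
  [[-0.012, 0.045, 0], 0.06],
  [[-0.024, 0.09, 0], 0.13],
  [[-0.036, 0.135, 0], 0.2],
  [[-0.048, 0.18, 0], 0.27],
  [[-0.06, 0.225, 0], 0.338],
])

```text
clock: 6.23
tool_pos: [0.6266, 0.2421, 0.3238]
orientation: [-179.9, -0.1, 159.2]
force: [1.3, -0.3, -3.1]
opening: 0.0602
gripper_force: 30.0
```

Request:
send_rows([
  [[-0.022, 0.015, 0], 0],
  [[-0.022, 0.025, 0], 0],
  [[-0.022, 0.03, 0], 0],
  [[-0.022, 0.03, 0], 0],
  [[-0.022, 0.03, 0], 0],
])

```text
clock: 6.65
tool_pos: [0.6517, 0.2562, 0.3248]
orientation: [-179.9, -0.1, 159.5]
force: [-0.6, -0.3, -1.8]
opening: 0.0601
gripper_force: 30.0
```

```bash
python3 - <<'E'
from h import *
go(.63,.27,.325,159.5)
w=ctrl.snapshot('wrist')
k=1.5625; v=cv2.resize(w['color'],(800,600),interpolation=cv2.INTER_CUBIC)
boxdraw(v,w,.5312,.306,-20.5,0,k)
o=ctrl.get_obs(); p=o['tool_pos']; boxdraw(v,w,p[0],p[1],o['orientation'][2],p[2]-.073,k)
save('w2',v)
E
```

```text
at [0.6517 0.2562 0.3248] 159.48 shares [0.0315, 0.0067, -0.0003] turn -0.0002 rows 0.6
```

View pics/w2.png

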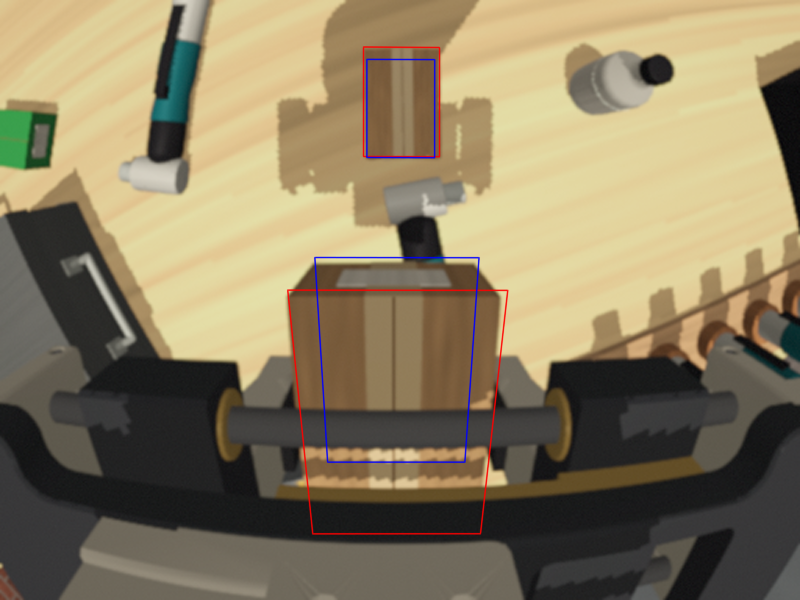

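```bash
python3 - <<'E'
from h import *
w=ctrl.snapshot('wrist'); im=cv2.cvtColor(w['color'],cv2.COLOR_RGB2GRAY).astype(int)
print('cols'); 
for c in (205,230,252,280,300): print(c,im[160:200,c].tolist())
for r in (172,180,195,215,235): print(r,'L',im[r,180:206].tolist(),'R',im[r,300:330].tolist())
E
```

```text
cols
205 [206, 205, 206, 208, 210, 212, 210, 195, 157, 103, 75, 73, 73, 71, 73, 72, 71, 72, 71, 74, 73, 75, 74, 76, 75, 74, 75, 76, 77, 85, 96, 100, 101, 101, 100, 101, 101, 100, 99, 100]
230 [218, 218, 218, 218, 218, 219, 214, 194, 149, 95, 75, 81, 97, 112, 118, 119, 120, 119, 120, 119, 121, 127, 131, 113, 85, 73, 71, 72, 73, 83, 92, 96, 96, 96, 96, 96, 95, 97, 96, 96]
252 [218, 218, 218, 218, 218, 217, 207, 173, 124, 98, 95, 99, 107, 114, 117, 118, 117, 117, 117, 118, 117, 116, 113, 102, 96, 95, 95, 96, 100, 103, 100, 98, 97, 97, 97, 97, 97, 97, 97, 96]
280 [27, 25, 29, 37, 54, 68, 77, 80, 79, 73, 72, 80, 96, 110, 116, 117, 116, 116, 116, 115, 116, 121, 123, 103, 82, 76, 76, 77, 78, 86, 96, 102, 101, 103, 103, 103, 103, 104, 104, 104]
300 [213, 213, 212, 212, 211, 211, 208, 192, 155, 103, 77, 74, 74, 74, 74, 73, 73, 73, 73, 75, 73, 74, 74, 74, 75, 74, 73, 73, 75, 82, 92, 97, 97, 98, 97, 96, 97, 98, 97, 97]
172 L [207, 207, 209, 209, 210, 211, 211, 212, 213, 213, 215, 216, 215, 216, 215, 206, 184, 146, 102, 74, 68, 70, 69, 73, 73, 73] R [74, 74, 72, 71, 77, 98, 139, 177, 200, 209, 2
[... 459 characters left out ...]
 100, 101, 100, 101, 101] R [96, 98, 99, 101, 101, 100, 100, 100, 99, 99, 99, 100, 99, 100, 99, 98, 96, 94, 98, 125, 170, 201, 209, 210, 210, 210, 210, 210, 210, 210]
215 L [213, 213, 213, 209, 192, 154, 112, 95, 94, 95, 96, 98, 99, 100, 98, 96, 96, 95, 93, 94, 94, 95, 95, 98, 98, 99] R [95, 97, 98, 99, 100, 99, 99, 99, 100, 100, 100, 102, 101, 101, 101, 101, 99, 112, 153, 191, 208, 211, 211, 211, 211, 211, 211, 212, 211, 211]
235 L [107, 107, 107, 108, 107, 107, 103, 99, 97, 97, 98, 100, 102, 103, 104, 103, 102, 101, 98, 96, 95, 96, 96, 96, 97, 98] R [97, 98, 98, 97, 98, 96, 97, 99, 100, 102, 103, 104, 104, 104, 102, 102, 101, 104, 108, 107, 108, 107, 108, 109, 109, 107, 108, 107, 108, 108]
```

```bash
python3 - <<'E'
from h import *
from scipy.optimize import least_squares
w=ctrl.snapshot('wrist'); o=ctrl.get_obs(); p=o['tool_pos']; yw=np.radians(o['orientation'][2])
def on(P,Q,i,val):  # coordinate at crossing along projected edge
    e=fproj(w,P+(Q-P)*np.linspace(0,1,200)[:,None]); return np.interp(val,*(lambda a:(a[:,i],a[:,1-i]))(e[np.argsort(e[:,i])]))
def res(a):
    dx,dy,dz,dw=a[0]/1e3,a[1]/1e3,a[2]/1e3,a[3]/100
    c,s=np.cos(yw),np.sin(yw)
    C=corners(p[0]+c*dx+s*dy,p[1]+s*dx-c*dy,yw+dw,p[2]-.0746+dz)
    # tool x toward robot = near; idx a=+1 -> near ; image left = ?
    n=[4,5,6,7]; q=fproj(w,C); l=(4,5,1) if q[4,0]<q[6,0] else (6,7,3); r=(6,7,3) if l[0]==4 else (4,5,1)
    return [on(C[l[1]],C[r[1]],0,220)-189.3,on(C[l[1]],C[r[1]],0,300)-189.3,on(C[l[0]],C[r[0]],0,205)-168.4,on(C[l[0]],C[r[0]],0,300)-168.4,
     on(C[l[0]],C[l[1]],1,172)-196.9,on(C[l[0]],C[l[1]],1,180)-190.9,on(C[r[0]],C[r[1]],1,172)-326,on(C[r[0]],C[r[1]],1,180)-332,
     on(C[l[1]],C[l[2]],1,195)-183.8,on(C[l[1]],C[l[2]],1,215)-185.2,on(C[r[1]],C[r[2]],1,195)-339.6,on(C[r[1]],C[r[2]],1,215)-338]
r=least_squares(res,[0,0,0,0.]); print('dx dy dz mm(tool x,tool y,world z), yaw/100',r.x,np.round(r.fun,1))
go(.5312,.306,.18,159.5)
E
```

```text
dx dy dz mm(tool x,tool y,world z), yaw/100 [ 1.98650467  3.45818246 15.85421488  1.54181002] [ 1.  -0.1 -2.  -3.4  0.7  0.5 -2.3 -0.1 -0.4 -0.   0.7  0.7]
at [0.6519 0.2559 0.3261] 159.45 shares [0.1633, 0.0057, 0.1826] turn -0.0005 rows 4.7
```

```bash
cat > held.py <<'E'
from h import *
from scipy.optimize import least_squares
def solve(w,p,yw,M,fixz=None):
    def on(P,Q,i,val):
        e=fproj(w,P+(Q-P)*np.linspace(-.1,1.1,40)[:,None]); return np.polyval(np.polyfit(e[:,i],e[:,1-i],2),val)
    def res(a):
        dx,dy,dz,dw=a[0]/1e3,a[1]/1e3,(a[2] if fixz is None else fixz)/1e3,a[3]/100
        c,s=np.cos(yw),np.sin(yw)
        C=corners(p[0]+c*dx+s*dy,p[1]+s*dx-c*dy,yw+dw,p[2]-.0746+dz)
        q=fproj(w,C); l,r=(4,5,1),(6,7,3)
        if q[4,0]>q[6,0]: l,r=r,l
        o=[]
        for k,val,m in M:
            if k=='T': o.append(on(C[l[1]],C[r[1]],0,val)-m)
            if k=='B': o.append(on(C[l[0]],C[r[0]],0,val)-m)
            if k=='l': o.append(on(C[l[0]],C[l[1]],1,val)-m)
            if k=='r': o.append(on(C[r[0]],C[r[1]],1,val)-m)
            if k=='L': o.append(on(C[l[1]],C[l[2]],1,val)-m)
            if k=='R': o.append(on(C[r[1]],C[r[2]],1,val)-m)
        return np.array(o)
    r=least_squares(res,[0,0,0,0.]); return r.x,r.fun
E
python3 - <<'E'
from held import *
w=ctrl.snapshot('wrist'); o=ctrl.get_obs(); yw=np.radians(o['orientation'][2])
M=[('T',220,189.3),('T',300,189.3),('B',205,168.4),('B',300,168.4),('l',172,196.9),('l',180,190.9),('r',172,326),('r',180,332),('L',195,183.8),('L',215,185.2),('R',195,339.6),('R',215,338)]
for z in (None,0,):
    x,fn=solve(w,o['tool_pos'],yw,M,z); print(np.round(x,2),np.round(fn,1))
E
```

```text
[ 1.95  3.42 15.94  1.54] [ 1.1 -0.1 -2.  -3.4  0.7  0.5 -2.3 -0.1 -0.4 -0.   0.7  0.7]
[-0.28  4.35 -0.    3.36] [-3.6 -6.2 -2.8 -5.8  5.3  5.6 -5.8 -3.9  8.8  9.3 -9.8 -9.2]
```

```bash
python3 - <<'E'
from held import *
w=ctrl.snapshot('wrist'); o=ctrl.get_obs(); yw=np.radians(o['orientation'][2])
M=[('T',220,189.3),('T',300,189.3),('B',205,168.4),('B',300,168.4),('l',172,196.9),('l',180,190.9),('r',172,306),('r',180,312),('L',195,183.8),('L',215,185.2),('R',195,319.6),('R',215,318)]
for z in (None,0,):
    x,fn=solve(w,o['tool_pos'],yw,M,z); print(np.round(x,2),np.round(fn,1))
E
```

```text
[-3.12 -1.39 -1.45 -0.04] [ 0.3  0.4 -0.4 -0.3  0.2 -0.1 -0.   0.2 -0.   0.  -0.2 -0.1]
[-2.88 -1.37 -3.97  0.02] [ 0.7  0.7 -0.3 -0.2 -0.2 -0.4  0.3  0.6 -0.8 -0.7  0.6  0.7]
```

```bash
python3 - <<'E'
from h import *
w=ctrl.snapshot('wrist'); o=ctrl.get_obs(); im=w['color'][:,:,2].astype(int); g=w['color'].astype(float); ra=np.round(g[...,1]/g[...,0]*100).astype(int)
for c in (240,247,265,275): print(c,'near',im[22:40,c].tolist(),ra[22:40,c].tolist(),'far',im[92:110,c].tolist())
for r in (40,60,80,95): print(r,'L',im[r,224:244].tolist(),ra[r,224:244].tolist(),'R',im[r,270:290].tolist(),ra[r,270:290].tolist())
C=corners(.5312,.306,np.radians(-20.5),0); print(np.round(fproj(w,C),1).tolist())
R,t=ray(w,0); print('cam',-R.T@t, o['tool_pos'])
E
```

```text
240 near [92, 92, 92, 90, 91, 89, 88, 86, 79, 70, 63, 61, 59, 60, 61, 59, 60, 59] [83, 83, 84, 83, 83, 83, 84, 83, 82, 79, 77, 76, 75, 75, 76, 75, 75, 75] far [62, 64, 62, 63, 63, 61, 61, 60, 64, 78, 98, 103, 103, 104, 104, 105, 105, 106]
247 near [91, 91, 89, 88, 86, 84, 85, 82, 76, 66, 62, 59, 59, 59, 58, 59, 58, 58] [84, 83, 83, 83, 83, 83, 83, 83, 81, 78, 76, 76, 75, 75, 75, 76, 75, 75] far [63, 63, 62, 63, 63, 64, 64, 64, 77, 97, 104, 104, 104, 104, 105, 104, 104, 102]
265 near [84, 83, 82, 83, 84, 86, 88, 86, 81, 68, 61, 61, 61, 60, 62, 61, 60, 60] [83, 83, 83, 83, 84, 83, 84, 83, 82, 79, 76, 76, 76, 75, 76, 76, 74, 75] far [65, 65, 65, 66, 64, 64, 64, 75, 90, 100, 100, 101, 99, 97, 98, 96, 97, 96]
275 near [83, 85, 86, 88, 89, 92, 92, 91, 86, 69, 62, 61, 60, 61, 60, 61, 61, 59] [83, 83, 83, 83, 83, 84, 84, 84, 82, 78, 77, 76, 75, 75, 75, 76, 75, 75] far [63, 63, 63, 61, 63, 63, 62, 62, 68, 84, 95, 97, 96, 97, 97, 96, 95, 95]
40 L [84, 85, 86, 85, 87, 87, 88, 84, 76, 62, 60, 59, 58, 58, 59, 59, 60, 59, 58, 59] [83, 83, 83, 83, 84, 84, 84, 83, 80, 77, 74, 75, 75, 75, 76, 75, 75,
[... 704 characters left out ...]
 62, 61, 59, 62, 62, 61, 61, 60, 66, 79, 93, 99, 101, 102, 102, 101, 103, 103] [75, 76, 76, 76, 75, 76, 76, 76, 75, 76, 77, 81, 83, 84, 85, 85, 84, 85, 85, 85]
95 L [100, 100, 100, 100, 101, 100, 103, 101, 96, 84, 67, 63, 64, 63, 63, 62, 63, 64, 61, 61] [84, 84, 84, 85, 85, 84, 85, 85, 84, 81, 78, 76, 76, 76, 76, 75, 76, 76, 76, 76] R [60, 61, 60, 59, 60, 61, 65, 62, 62, 63, 65, 79, 97, 102, 103, 103, 102, 102, 100, 100] [75, 75, 76, 75, 76, 75, 77, 76, 75, 76, 77, 81, 85, 86, 86, 86, 85, 85, 85, 85]
[[233.8, 37.1], [231.7, 29.3], [277.2, 37.3], [280.2, 29.5], [233.9, 99.7], [231.8, 99.1], [277.1, 99.9], [280.2, 99.2]]
cam [0.57870208 0.28206433 0.41869461] [0.6521016  0.25615236 0.32630099]
```

```bash
python3 - <<'E'
from h import *
t=ctrl.snapshot('top'); s=ctrl.snapshot('side')
P={}
for v,n in((t,'t'),(s,'s')):
    for d in ctrl.cut_out(v,'oil_bottle')[:1]:
        m=d['pixels']; ys,xs=np.nonzero(m); P[n]=(xs.mean(),ys.mean()); print(n,d['conf'],xs.min(),xs.max(),ys.min(),ys.max(),P[n])
from scipy.optimize import least_squares
# model: cylinder mid-axis centroid ~ z .06
r=least_squares(lambda p:np.r_[proj(t,[p[0],p[1],.065])[0]-P['t'],proj(s,[p[0],p[1],.065])[0]-P['s']],[.55,.42]); print(r.x,r.fun)
b=r.x; c=np.array([.5307,.3085]); a=np.radians(159.8); R=np.array([[np.cos(a),np.sin(a)],[np.sin(a),-np.cos(a)]])
print('bottle in tool xy (x,y)',R.T@(b-c))
go(.5307,.3085,.16,160.2)
E
```

```text
t 0.76 77 104 180 198 (np.float64(91.51810584958217), np.float64(188.3649025069638))
s 0.82 169 194 291 344 (np.float64(181.34833659491193), np.float64(319.54598825831704))
[0.56447456 0.48555945] [-4.00451617 -0.65177359  1.10720679 -2.97538348]
bottle in tool xy (x,y) [0.02944113 0.17783136]
at [0.6522 0.2566 0.326 ] 159.48 shares [0.165, 0.0075, 0.2075] turn -0.008 rows 5.1
```

Request:
send_rows([
  [[0.025, 0.001, 0], 0],
  [[0.07, 0.003, 0], -0.004],
  [[0.115, 0.005, 0], -0.008],
  [[0.15, 0.007, 0], -0.008],
  [[0.165, 0.0075, 0], -0.008],
])

```text
clock: 7.57
tool_pos: [0.528, 0.3096, 0.3263]
orientation: [179.9, -0.0, 160.3]
force: [0.4, -0.2, -3.2]
opening: 0.06
gripper_force: 30.0
```

Request:
send_rows([
  [[0, 0, 0.03], 0],
  [[0, 0, 0.08], 0],
  [[0, 0, 0.13], 0],
  [[0, 0, 0.17], 0],
  [[0, 0, 0.19], 0],
])

```text
clock: 7.98
tool_pos: [0.5292, 0.3072, 0.1694]
orientation: [-179.7, -0.2, 160.2]
force: [-0.1, 0.4, -2.3]
opening: 0.0596
gripper_force: 30.0
```

Request:
send_rows([
  [[0, 0, 0.01], 0],
  [[0, 0, 0.02], 0],
  [[0, 0, 0.03], 0],
  [[0, 0, 0.035], 0],
  [[0, 0, 0.035], 0],
])

```text
clock: 8.4
tool_pos: [0.5308, 0.3087, 0.1457]
orientation: [180.0, -0.0, 160.2]
force: [-1.1, 0.2, -3.2]
opening: 0.0596
gripper_force: 30.0
```

```bash
python3 - <<'E'
from h import *
print(ctrl.get_obs()['force']); go(.5307,.3085,.124,160.2)
E
```

```text
[-1.08900943  0.2403174  -3.22332189]
at [0.5308 0.3087 0.1457] 160.2 shares [0.0001, -0.0002, 0.0271] turn 0.0 rows 0.5
```

Request:
send_rows([
  [[0, 0, 0.008], 0],
  [[0, 0, 0.016], 0],
  [[0, 0, 0.022], 0],
  [[0, 0, 0.024], 0],
  [[0, 0, 0.025], 0],
])

```text
clock: 8.82
tool_pos: [0.5306, 0.3085, 0.1253]
orientation: [-180.0, -0.0, 160.2]
force: [-0.0, 0.1, -2.7]
opening: 0.0598
gripper_force: 30.0
```

Request:
send_rows([
  [[0, 0, 0.001], 0],
  [[0, 0, 0.002], 0],
  [[0, 0, 0.003], 0],
  [[0, 0, 0.004], 0],
  [[0, 0, 0.005], 0],
])

```text
clock: 9.23
tool_pos: [0.5308, 0.3087, 0.1218]
orientation: [180.0, 0.0, 160.2]
force: [0.2, -0.5, -2.8]
opening: 0.0601
gripper_force: 30.0
```

Still hanging free (−2.8 N), so I look at alignment before touching down.

```bash
python3 - <<'E'
from h import *
t=ctrl.snapshot('top'); s=ctrl.snapshot('side')
B=cv2.resize(s['color'][215:320,185:285],(571,600),interpolation=cv2.INTER_CUBIC)
save('pl1',B)
E
```

```text
(no output)
```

View pics/pl1.png

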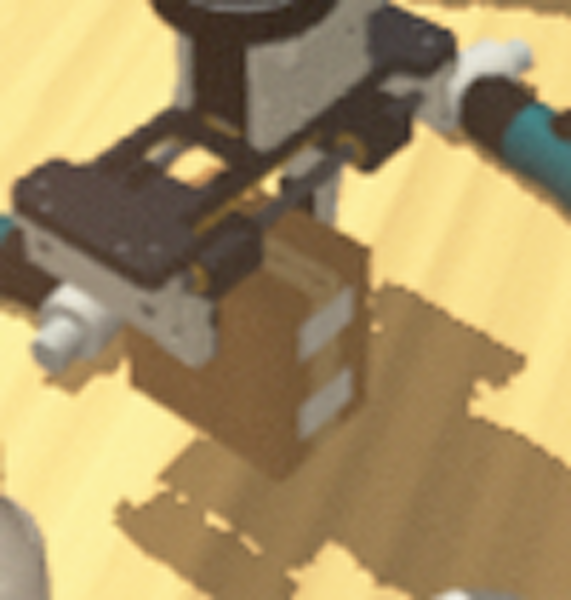

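Request:
send_rows([
  [[0, 0, 0.001], 0],
  [[0, 0, 0.001], 0],
  [[0, 0, 0.001], 0],
  [[0, 0, 0.001], 0],
  [[0, 0, 0.001], 0],
])

```text
clock: 9.75
tool_pos: [0.5307, 0.3086, 0.121]
orientation: [180.0, 0.0, 160.2]
force: [-0.0, -0.0, -3.9]
opening: 0.0596
gripper_force: 30.0
```

The side view shows the held carton over the column with front corner edges in line (near x=285 and x=365 in the crop); no visible step. I lower on.

Request:
send_rows([
  [[0, 0, 0.0005], 0],
  [[0, 0, 0.001], 0],
  [[0, 0, 0.0015], 0],
  [[0, 0, 0.0015], 0],
  [[0, 0, 0.0015], 0],
])

```text
clock: 10.17
tool_pos: [0.5307, 0.3086, 0.1198]
orientation: [180.0, 0.0, 160.2]
force: [-0.8, 0.3, -1.8]
opening: 0.0598
gripper_force: 30.0
```

Request:
send_rows([
  [[0, 0, 0.0005], 0],
  [[0, 0, 0.001], 0],
  [[0, 0, 0.0015], 0],
  [[0, 0, 0.0015], 0],
  [[0, 0, 0.0015], 0],
])

```text
clock: 10.58
tool_pos: [0.5307, 0.3087, 0.1197]
orientation: [180.0, 0.0, 160.2]
force: [-4.7, -0.7, 8.0]
opening: 0.06
gripper_force: 30.0
```

Request:
send_rows([
  [[0, 0, -0.001], 0],
  [[0, 0, -0.001], 0],
  [[0, 0, -0.001], 0],
  [[0, 0, -0.001], 0],
  [[0, 0, -0.001], 0],
])

```text
clock: 11.0
tool_pos: [0.5308, 0.3088, 0.1198]
orientation: [180.0, 0.0, 160.2]
force: [-2.9, 0.0, 5.1]
opening: 0.06
gripper_force: 30.0
```

Request:
send_rows([
  [[0, 0, 0], 0],
  [[0, 0, 0], 0],
  [[0, 0, 0], 0],
  [[0, 0, 0], 0],
  [[0, 0, 0], 0],
], gripper=1)

```text
clock: 11.42
tool_pos: [0.5308, 0.3086, 0.1192]
orientation: [-180.0, -0.0, 160.2]
force: [-0.0, -0.3, -0.4]
opening: 0.0857
gripper_force: 0.0
```

Request:
send_rows([
  [[0, 0, -0.02], 0],
  [[0, 0, -0.05], 0],
  [[0, 0, -0.1], 0],
  [[0, 0, -0.15], 0],
  [[0, 0, -0.2], 0],
])

```text
clock: 11.83
tool_pos: [0.5305, 0.3083, 0.2809]
orientation: [-180.0, -0.0, 160.2]
force: [0.5, 0.6, 0.5]
opening: 0.0877
gripper_force: 0.0
```

Request:
send_rows([
  [[-0.03, 0, -0.04], 0],
  [[-0.06, 0, -0.06], 0],
  [[-0.1, 0, -0.06], 0],
  [[-0.125, 0, -0.06], 0],
  [[-0.125, 0, -0.06], 0],
])

```text
clock: 12.25
tool_pos: [0.6276, 0.2733, 0.3266]
orientation: [-180.0, 0.0, 160.1]
force: [-0.6, 0.2, -0.8]
opening: 0.0876
gripper_force: 0.0
```

```bash
python3 - <<'E'
from h import *
w=ctrl.snapshot('wrist'); o=ctrl.get_obs(); np.save('w3.npy',w['color']); im=w['color'][:,:,2].astype(int)
# column of two: predicted
for z,xy,yw in ((0,(.5331,.3075),-19.7),(.045,(.5331,.3075),-19.8)): print(np.round(fproj(w,corners(*xy,np.radians(yw),z)),1).tolist())
P=fproj(w,corners(.5331,.3075,np.radians(-19.8),.045)); a=int(P[:,0].min()); b=int(P[:,0].max()); u=int(P[:,1].min()); d=int(P[:,1].max())
for c in np.linspace(a+5,b-5,4).astype(int): print('c',c,u-12,im[u-12:u+14,c].tolist(),d-14,im[d-14:d+12,c].tolist())
for r in np.linspace(u+8,d-8,5).astype(int): print('r',r,a-12,im[r,a-12:a+14].tolist(),b-14,im[r,b-14:b+12].tolist())
go(.6148,-.263,.31,-160.9)
E
```

```text
[[230.8, 57.9], [228.3, 52.4], [274.2, 57.8], [276.9, 52.3], [231.2, 121.3], [228.8, 123.2], [274.1, 121.2], [276.8, 123.1]]
[[228.3, 52.4], [225.2, 45.4], [276.9, 52.3], [280.4, 45.4], [228.8, 123.2], [225.7, 125.6], [276.7, 123.1], [280.1, 125.6]]
c 230 33 [83, 84, 86, 87, 87, 88, 86, 86, 87, 86, 85, 87, 79, 66, 56, 53, 54, 53, 54, 55, 54, 54, 52, 54, 54, 55] 111 [60, 61, 61, 60, 60, 58, 57, 56, 57, 59, 56, 56, 57, 62, 96, 134, 152, 157, 158, 158, 159, 159, 157, 155, 152, 150]
c 245 33 [86, 86, 85, 85, 86, 85, 86, 86, 85, 84, 83, 82, 82, 83, 83, 82, 79, 81, 80, 79, 80, 79, 80, 80, 80, 80] 111 [78, 78, 78, 77, 78, 77, 79, 78, 78, 78, 78, 77, 75, 79, 106, 142, 155, 155, 153, 151, 150, 147, 139, 119, 97, 90]
c 260 33 [84, 87, 86, 85, 84, 84, 83, 80, 79, 77, 78, 77, 74, 70, 68, 68, 69, 68, 67, 68, 68, 68, 67, 65, 64, 66] 111 [65, 66, 68, 67, 67, 65, 66, 67, 66, 66, 67, 66, 65, 73, 100, 131, 146, 147, 147, 145, 130, 105, 90, 87, 87, 94]
c 275 33 [83, 81, 78, 79, 78, 76, 76, 77, 79, 79, 80, 82, 77, 64, 56, 55, 55, 54, 56, 56, 57, 57, 55, 55, 55, 55] 111 [67, 80, 90, 93, 96, 98, 98, 98, 1
[... 620 characters left out ...]
6, 54, 58, 57, 57, 57, 57, 57, 57] 266 [59, 56, 58, 58, 56, 56, 57, 57, 56, 56, 56, 57, 65, 89, 110, 111, 96, 90, 89, 89, 89, 89, 88, 89, 89, 89]
r 101 213 [95, 95, 94, 95, 93, 92, 92, 92, 90, 92, 92, 85, 71, 60, 58, 59, 59, 58, 58, 57, 57, 55, 56, 55, 55, 57] 266 [55, 55, 58, 55, 56, 57, 55, 57, 54, 57, 58, 55, 57, 67, 86, 93, 96, 96, 95, 96, 96, 97, 96, 96, 97, 97]
r 117 213 [117, 138, 149, 150, 150, 148, 147, 150, 153, 151, 148, 138, 112, 77, 61, 60, 59, 57, 56, 59, 57, 57, 56, 56, 56, 56] 266 [53, 57, 61, 68, 80, 91, 96, 98, 99, 98, 100, 99, 101, 106, 104, 97, 93, 93, 92, 92, 92, 92, 91, 92, 90, 93]
at [0.6262 0.2737 0.3263] 160.08 shares [-0.2153, -0.6356, 0.0204] turn -0.4336 rows 12.9
```

Request:
send_rows([
  [[-0.015, -0.04, 0], 0],
  [[-0.03, -0.09, 0], 0],
  [[-0.045, -0.135, 0], 0],
  [[-0.06, -0.18, 0], 0],
  [[-0.075, -0.225, 0], 0],
])

```text
clock: 12.72
tool_pos: [0.6194, 0.0839, 0.3274]
orientation: [180.0, -0.0, 160.3]
force: [1.6, -0.7, -0.2]
opening: 0.0871
gripper_force: 0.0
```

Request:
send_rows([
  [[-0.015, -0.045, 0], 0],
  [[-0.03, -0.09, 0], 0],
  [[-0.045, -0.135, 0], 0],
  [[-0.06, -0.18, 0], 0],
  [[-0.075, -0.225, 0], 0],
])

```text
clock: 13.13
tool_pos: [0.615, -0.1058, 0.3276]
orientation: [180.0, 0.0, 160.3]
force: [1.0, -0.5, -0.3]
opening: 0.0874
gripper_force: 0.0
```

Request:
send_rows([
  [[-0.015, -0.045, 0], -0.07],
  [[-0.03, -0.09, 0], -0.15],
  [[-0.045, -0.135, 0], -0.23],
  [[-0.06, -0.17, 0], -0.31],
  [[-0.065, -0.186, 0], -0.39],
])

```text
clock: 13.55
tool_pos: [0.6137, -0.2652, 0.327]
orientation: [-180.0, -0.0, -164.9]
force: [0.2, -0.1, -0.8]
opening: 0.0877
gripper_force: 0.0
```

```bash
python3 - <<'E'
from h import *
go(.6155,-.262,.31,-160.9)
E
```

```text
at [ 0.6137 -0.2652  0.327 ] -164.94 shares [-0.0032, 0.0033, 0.0212] turn -0.0449 rows 0.6
```

Request:
send_rows([
  [[-0.003, 0.003, 0.03], -0.045],
  [[-0.003, 0.003, 0.06], -0.045],
  [[-0.003, 0.003, 0.08], -0.045],
  [[-0.003, 0.003, 0.09], -0.045],
  [[-0.003, 0.003, 0.09], -0.045],
])

```text
clock: 13.97
tool_pos: [0.6151, -0.2586, 0.2532]
orientation: [179.9, -0.2, -161.1]
force: [0.9, 1.1, -0.3]
opening: 0.0878
gripper_force: 0.0
```

```bash
python3 - <<'E'
from h import *
go(.6155,-.262,.1915,-160.9)
w=ctrl.snapshot('wrist'); im=w['color'][:,:,0].astype(int)
P=fproj(w,corners(.6155,-.262,np.radians(19.1),.117)); print(np.round(P,1).tolist())
a=int(min(P[5,0],P[7,0]));b=int(max(P[5,0],P[7,0])); u=int(P[5,1])
print(im[u-20:u+20,(a+b)//2-25].tolist(),u-20)
for r in (u+10,u+25): print(r,a-14,im[r,a-14:a+14].tolist(),b-14,im[r,b-14:b+14].tolist())
E
```

```text
at [ 0.6151 -0.2586  0.2532] -161.12 shares [0.001, -0.0042, 0.0772] turn -0.0024 rows 1.5
[[209.9, 148.8], [200.3, 159.0], [286.9, 148.4], [295.2, 158.6], [214.6, 252.3], [208.0, 280.6], [283.5, 252.1], [289.4, 280.5]]
[192, 174, 132, 79, 54, 54, 59, 60, 63, 66, 68, 68, 69, 70, 71, 70, 70, 70, 71, 71, 70, 70, 69, 67, 66, 64, 74, 96, 110, 114, 115, 115, 114, 113, 114, 114, 116, 114, 115, 115] 260
290 194 [113, 114, 114, 115, 113, 115, 114, 114, 115, 114, 113, 114, 114, 113, 113, 114, 113, 114, 114, 113, 113, 113, 114, 113, 113, 115, 114, 115] 275 [118, 118, 117, 117, 117, 116, 117, 117, 118, 117, 116, 116, 116, 115, 115, 114, 115, 116, 115, 116, 115, 115, 116, 116, 115, 115, 115, 116]
305 194 [21, 23, 17, 18, 17, 20, 21, 20, 27, 31, 39, 47, 61, 79, 92, 107, 124, 145, 160, 167, 177, 201, 222, 230, 231, 231, 230, 230] 275 [114, 114, 115, 115, 114, 114, 115, 114, 114, 115, 114, 114, 115, 115, 114, 114, 114, 114, 114, 114, 115, 114, 113, 114, 115, 113, 114, 115]
```

Request:
send_rows([
  [[0.001, -0.003, 0.02], 0],
  [[0.001, -0.003, 0.04], 0],
  [[0.001, -0.003, 0.06], 0],
  [[0.001, -0.003, 0.0755], 0],
  [[0.001, -0.003, 0.0755], 0],
])

```text
clock: 14.43
tool_pos: [0.6155, -0.2613, 0.1934]
orientation: [179.9, -0.1, -161.1]
force: [-0.9, -1.0, -1.4]
opening: 0.0877
gripper_force: 0.0
```

Request:
send_rows([
  [[0, 0, 0], 0],
  [[0, 0, 0], 0],
  [[0, 0, 0], 0],
  [[0, 0, 0], 0],
  [[0, 0, 0], 0],
], gripper=0.5)

```text
clock: 14.85
tool_pos: [0.6164, -0.2617, 0.1958]
orientation: [-180.0, 0.1, -161.1]
force: [-1.1, 1.5, 2.4]
opening: 0.0598
gripper_force: 9.1
```

Request:
send_rows([
  [[0, 0, 0], 0],
  [[0, 0, 0], 0],
  [[0, 0, 0], 0],
  [[0, 0, 0], 0],
  [[0, 0, 0], 0],
])

```text
clock: 15.27
tool_pos: [0.6164, -0.2617, 0.1958]
orientation: [-180.0, 0.1, -161.1]
force: [-1.8, 2.4, 5.7]
opening: 0.0599
gripper_force: 30.0
```

Request:
send_rows([
  [[0, 0, -0.01], 0],
  [[0, 0, -0.03], 0],
  [[0, 0, -0.07], 0],
  [[0, 0, -0.11], 0],
  [[0, 0, -0.15], 0],
])

```text
clock: 15.68
tool_pos: [0.6156, -0.2619, 0.3159]
orientation: [180.0, -0.1, -161.1]
force: [0.8, -0.3, -2.4]
opening: 0.0597
gripper_force: 30.0
```

Request:
send_rows([
  [[0, 0, -0.02], 0],
  [[0, 0, -0.03], 0],
  [[0, 0, -0.03], 0],
  [[0, 0, -0.03], 0],
  [[0, 0, -0.03], 0],
])

```text
clock: 16.1
tool_pos: [0.6155, -0.2615, 0.3367]
orientation: [179.9, -0.2, -161.1]
force: [-1.0, -0.1, -2.1]
opening: 0.0599
gripper_force: 30.0
```

```bash
python3 - <<'E'
from held import *
w=ctrl.snapshot('wrist'); o=ctrl.get_obs(); im=cv2.cvtColor(w['color'],cv2.COLOR_RGB2GRAY).astype(int)
for c in (220,300): print(c,160,im[160:200,c].tolist())
for r in (172,180,195,215): print(r,'L180',im[r,180:206].tolist(),'R300',im[r,300:330].tolist())
go(.65,.265,.335,160.2)
E
```

```text
220 160 [74, 94, 115, 124, 126, 124, 120, 102, 84, 76, 75, 82, 95, 105, 112, 115, 118, 118, 119, 120, 126, 127, 105, 81, 74, 73, 74, 77, 88, 96, 97, 97, 97, 98, 98, 97, 97, 98, 97, 96]
300 160 [68, 67, 66, 69, 66, 68, 68, 72, 73, 75, 74, 76, 76, 75, 76, 74, 76, 75, 74, 74, 75, 75, 75, 76, 75, 75, 76, 81, 91, 98, 101, 101, 101, 101, 101, 102, 100, 101, 102, 101]
172 L180 [123, 122, 122, 122, 122, 123, 122, 122, 121, 123, 122, 123, 123, 122, 122, 122, 117, 106, 91, 76, 71, 71, 71, 73, 74, 75] R300 [76, 75, 73, 74, 72, 72, 79, 97, 110, 116, 116, 115, 117, 117, 117, 118, 118, 119, 118, 118, 118, 119, 117, 118, 118, 117, 117, 116, 115, 115]
180 L180 [124, 124, 124, 123, 123, 124, 125, 125, 126, 124, 117, 103, 86, 74, 71, 71, 71, 72, 73, 75, 75, 73, 75, 72, 74, 74] R300 [75, 74, 75, 75, 76, 76, 76, 75, 74, 73, 74, 81, 96, 108, 115, 118, 118, 117, 117, 116, 116, 116, 116, 117, 114, 113, 114, 114, 113, 114]
195 L180 [123, 124, 124, 124, 120, 115, 104, 98, 96, 95, 95, 95, 97, 99, 99, 99, 99, 98, 97, 97, 98, 99, 101, 101, 104, 103] R300 [102, 102, 102, 102, 101, 102, 100, 101, 103, 101, 101, 102, 101, 99, 98, 98, 97, 101, 107, 112, 112, 114, 113, 112, 112, 112, 112, 113, 113, 112]
215 L180 [123, 123, 123, 122, 123, 124, 119, 107, 99, 96, 96, 97, 100, 100, 100, 101, 101, 99, 97, 98, 96, 95, 97, 97, 99, 101] R300 [99, 101, 101, 101, 101, 100, 101, 102, 103, 103, 104, 103, 104, 103, 101, 101, 105, 112, 114, 115, 115, 115, 115, 114, 114, 114, 113, 113, 113, 113]
at [ 0.6155 -0.2616  0.3367] -161.14 shares [-0.2536, 0.609, 0.0021] turn 0.4295 rows 12.7
```

```bash
python3 - <<'E'
from held import *
w=ctrl.snapshot('wrist'); o=ctrl.get_obs(); yw=np.radians(o['orientation'][2])
M=[('T',220,187.8),('T',300,187.8),('B',220,167.2),('l',172,197.5),('l',180,191.5),('r',172,307),('r',180,312),('L',195,185.7),('L',215,187),('R',195,317.7),('R',215,316.3)]
x,fn=solve(w,o['tool_pos'],yw,M); print(np.round(x,2),np.round(fn,1))
E
```

```text
[-2.11 -0.78 -4.7   0.45] [-0.  -0.3  0.   0.1 -0.2 -1.   0.4 -0.1  0.1  0.2  0.2]
```

Request:
send_rows([
  [[-0.01, 0.03, 0], 0],
  [[-0.025, 0.07, 0], 0],
  [[-0.045, 0.11, 0], 0],
  [[-0.06, 0.15, 0], 0],
  [[-0.08, 0.195, 0], 0],
])

```text
clock: 16.62
tool_pos: [0.6256, -0.0926, 0.3378]
orientation: [180.0, -0.1, -161.2]
force: [0.4, -0.1, -0.9]
opening: 0.06
gripper_force: 30.0
```

Request:
send_rows([
  [[-0.02, 0.04, 0], 0],
  [[-0.035, 0.08, 0], 0],
  [[-0.055, 0.125, 0], 0],
  [[-0.07, 0.165, 0], 0],
  [[-0.09, 0.21, 0], 0],
])

```text
clock: 17.03
tool_pos: [0.6394, 0.0901, 0.338]
orientation: [-180.0, -0.1, -161.1]
force: [0.2, -0.8, -2.4]
opening: 0.0597
gripper_force: 30.0
```

Request:
send_rows([
  [[-0.02, 0.045, 0], 0.07],
  [[-0.04, 0.09, 0], 0.15],
  [[-0.06, 0.135, 0], 0.23],
  [[-0.075, 0.17, 0], 0.31],
  [[-0.084, 0.204, 0], 0.39],
])

```text
clock: 17.45
tool_pos: [0.6508, 0.2672, 0.3371]
orientation: [-179.9, -0.1, 163.6]
force: [-1.0, -0.1, -2.1]
opening: 0.0601
gripper_force: 30.0
```

```bash
python3 - <<'E'
from h import *
go(.5308,.3086,.335,160.2)
E
```

```text
at [0.6508 0.2672 0.3371] 163.62 shares [0.1585, 0.0073, 0.0026] turn 0.0379 rows 3.0
```

Request:
send_rows([
  [[0.03, 0.001, 0], 0.038],
  [[0.07, 0.003, 0], 0.038],
  [[0.11, 0.005, 0], 0.038],
  [[0.145, 0.007, 0], 0.038],
  [[0.157, 0.007, 0], 0.038],
])

```text
clock: 17.87
tool_pos: [0.5287, 0.3059, 0.3382]
orientation: [-179.9, -0.1, 160.6]
force: [0.0, -0.3, -1.6]
opening: 0.0599
gripper_force: 30.0
```

Request:
send_rows([
  [[0, 0, 0.02], 0],
  [[0, 0, 0.06], 0],
  [[0, 0, 0.1], 0],
  [[0, 0, 0.14], 0],
  [[0, 0, 0.16], 0],
])

```text
clock: 18.28
tool_pos: [0.5301, 0.3037, 0.2061]
orientation: [-179.7, -0.2, 160.5]
force: [-0.2, -0.2, -1.9]
opening: 0.0595
gripper_force: 30.0
```

Request:
send_rows([
  [[0, 0, 0.01], 0],
  [[0, 0, 0.02], 0],
  [[0, 0, 0.025], 0],
  [[0, 0, 0.025], 0],
  [[0, 0, 0.025], 0],
])

```text
clock: 18.7
tool_pos: [0.5322, 0.3054, 0.1919]
orientation: [179.9, 0.0, 160.5]
force: [-0.4, -0.5, -1.6]
opening: 0.0596
gripper_force: 30.0
```

```bash
python3 - <<'E'
from h import *
print(ctrl.get_obs()['force']); go(.5318,.3084,.172,160.0)
E
```

```text
[-0.36711718 -0.49807267 -1.63817038]
at [0.5322 0.3054 0.1919] 160.51 shares [0.0017, 0.0034, 0.0248] turn 0.0057 rows 0.5
```

Request:
send_rows([
  [[0.0017, 0.0034, 0.004], 0.005],
  [[0.0017, 0.0034, 0.01], 0.005],
  [[0.0017, 0.0034, 0.016], 0.005],
  [[0.0017, 0.0034, 0.0215], 0.005],
  [[0.0017, 0.0034, 0.0235], 0.005],
])

```text
clock: 19.12
tool_pos: [0.531, 0.3079, 0.1712]
orientation: [-179.9, -0.0, 160.1]
force: [-0.1, -0.3, -2.4]
opening: 0.06
gripper_force: 30.0
```

Request:
send_rows([
  [[0, 0, 0.0005], 0],
  [[0, 0, 0.001], 0],
  [[0, 0, 0.0015], 0],
  [[0, 0, 0.002], 0],
  [[0, 0, 0.002], 0],
])

```text
clock: 19.53
tool_pos: [0.5314, 0.3082, 0.1707]
orientation: [180.0, 0.0, 160.1]
force: [0.5, 0.3, -1.6]
opening: 0.0604
gripper_force: 30.0
```

```bash
python3 - <<'E'
from h import *
print(ctrl.get_obs()['force']); go(.5318,.3084,.168,160.0)
E
```

```text
[ 0.49408023  0.30908079 -1.56801964]
at [0.5314 0.3082 0.1707] 160.05 shares [-0.0004, 0.0005, 0.0033] turn 0.0006 rows 0.1
```

Request:
send_rows([
  [[-0.0004, 0.0003, 0.0005], 0],
  [[-0.0004, 0.0003, 0.001], 0],
  [[-0.0004, 0.0003, 0.0015], 0],
  [[-0.0004, 0.0003, 0.0015], 0],
  [[-0.0004, 0.0003, 0.0015], 0],
])

```text
clock: 19.95
tool_pos: [0.5317, 0.3082, 0.1693]
orientation: [-180.0, -0.0, 160.0]
force: [-0.8, 0.5, -1.9]
opening: 0.0597
gripper_force: 30.0
```

Request:
send_rows([
  [[0, 0, 0.0005], 0],
  [[0, 0, 0.001], 0],
  [[0, 0, 0.0012], 0],
  [[0, 0, 0.0012], 0],
  [[0, 0, 0.0012], 0],
])

```text
clock: 20.37
tool_pos: [0.5318, 0.3083, 0.1688]
orientation: [180.0, 0.0, 160.1]
force: [-3.3, 0.2, 3.4]
opening: 0.0601
gripper_force: 30.0
```

Contact (+3.4 N). I release, rise, and check the column.

Request:
send_rows([
  [[0, 0, 0], 0],
  [[0, 0, 0], 0],
  [[0, 0, 0], 0],
  [[0, 0, 0], 0],
  [[0, 0, 0], 0],
], gripper=1)

```text
clock: 20.78
tool_pos: [0.5318, 0.3082, 0.1683]
orientation: [-180.0, -0.0, 160.0]
force: [1.0, 0.4, 0.6]
opening: 0.0851
gripper_force: 0.0
```

Request:
send_rows([
  [[0, 0, -0.02], 0],
  [[0, 0, -0.05], 0],
  [[0, 0, -0.1], 0],
  [[0, 0, -0.15], 0],
  [[0, 0, -0.19], 0],
])

```text
clock: 21.2
tool_pos: [0.532, 0.3082, 0.3235]
orientation: [179.9, 0.1, 160.1]
force: [1.3, 1.7, 0.7]
opening: 0.0875
gripper_force: 0.0
```

Request:
send_rows([
  [[-0.05, 0, 0], 0],
  [[-0.1, 0, 0], 0],
  [[-0.125, 0, 0], 0],
  [[-0.125, 0, 0], 0],
  [[-0.125, 0, 0], 0],
])

```text
clock: 21.62
tool_pos: [0.6265, 0.2733, 0.3193]
orientation: [-179.9, -0.1, 159.9]
force: [0.7, -0.5, -0.2]
opening: 0.0877
gripper_force: 0.0
```

```bash
python3 - <<'E'
from h import *
w=ctrl.snapshot('wrist'); o=ctrl.get_obs(); im=w['color'][:,:,2].astype(int)
P=fproj(w,corners(.5328,.3067,np.radians(-19.8),.09)); print(np.round(P,1).tolist())
a=int(P[:,0].min()); b=int(P[:,0].max()); u=int(P[:,1].min()); d=int(P[:,1].max())
for c in np.linspace(a+6,b-6,3).astype(int): print('c',c,u-10,im[u-10:u+10,c].tolist(),d-10,im[d-10:d+10,c].tolist())
for r in np.linspace(u+8,d-12,3).astype(int): print('r',r,a-10,im[r,a-10:a+10].tolist(),b-10,im[r,b-10:b+10].tolist())
t=ctrl.snapshot('top'); s=ctrl.snapshot('side')
A=cv2.resize(t['color'][170:225,120:175],(400,400),interpolation=cv2.INTER_CUBIC)
B=cv2.resize(s['color'][215:315,190:270],(400,500),interpolation=cv2.INTER_CUBIC)
v=np.zeros((500,800,3),np.uint8); v[:400,:400]=A; v[:,400:]=B; save('pl2',v)
E
```

```text
[[223.9, 45.3], [219.4, 36.0], [280.3, 45.1], [284.8, 35.7], [224.6, 127.3], [220.3, 130.9], [280.2, 127.1], [284.7, 130.6]]
c 225 25 [80, 80, 81, 79, 79, 80, 79, 80, 80, 83, 85, 85, 78, 64, 55, 55, 55, 54, 54, 53] 120 [60, 59, 59, 60, 59, 59, 59, 59, 57, 59, 57, 63, 104, 145, 159, 160, 158, 157, 153, 151]
c 251 25 [82, 85, 86, 86, 87, 87, 87, 87, 87, 86, 86, 86, 86, 85, 85, 84, 85, 85, 84, 85] 120 [82, 81, 81, 82, 80, 81, 82, 81, 82, 82, 80, 85, 103, 127, 128, 107, 91, 88, 88, 93]
c 278 25 [85, 86, 86, 86, 86, 86, 83, 83, 81, 80, 80, 75, 71, 62, 58, 57, 55, 57, 57, 56] 120 [57, 58, 59, 58, 58, 58, 58, 60, 59, 60, 65, 86, 116, 129, 115, 96, 91, 93, 98, 103]
r 43 209 [86, 86, 87, 87, 87, 86, 87, 88, 87, 85, 76, 63, 54, 55, 53, 53, 54, 53, 54, 56] 274 [53, 56, 55, 57, 57, 56, 56, 54, 55, 59, 81, 114, 135, 142, 141, 141, 142, 141, 141, 140]
r 80 209 [81, 81, 82, 81, 81, 81, 81, 81, 82, 80, 74, 64, 56, 56, 57, 57, 55, 54, 56, 58] 274 [56, 57, 57, 56, 56, 55, 57, 58, 57, 57, 62, 77, 87, 90, 91, 91, 91, 91, 91, 91]
r 118 209 [90, 91, 91, 98, 116, 134, 140, 137, 133, 138, 134, 110, 76, 61, 60, 61, 61, 59, 59, 58] 274 [56, 56, 57, 58, 56, 57, 58, 59, 56, 59, 67, 85, 91, 92, 93, 93, 93, 92, 92, 91]
```

View pics/pl2.png

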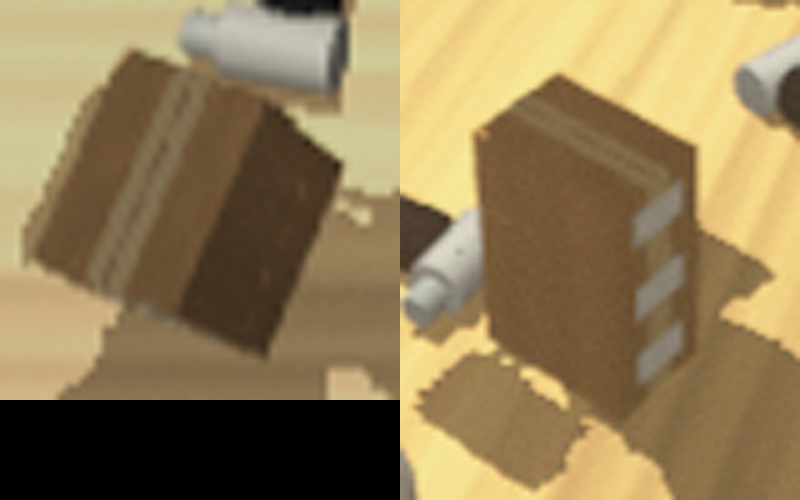

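Both views show a clean flush column of three, edges in line (wrist reading within about 1 mm). Now the chest geometry for the handle.

```bash
python3 - <<'E'
from h import *
t=ctrl.snapshot('top'); h=cv2.cvtColor(t['color'],cv2.COLOR_RGB2HSV)
m=((h[...,1]<45)&(h[...,2]<150)).astype(np.uint8); win=np.zeros_like(m); win[120:232,240:395]=1; m&=win
m=cv2.morphologyEx(m,cv2.MORPH_OPEN,np.ones((9,9),np.uint8)); n,l,st,c=cv2.connectedComponentsWithStats(m); k=1+np.argmax(st[1:,4]); m=(l==k).astype(np.uint8)
cn,_=cv2.findContours(m,0,2); o=np.zeros_like(m); cv2.fillConvexPoly(o,cv2.convexHull(np.vstack(cn)),1); o=o.astype(np.float32)
def cost(p,H0,H): return np.abs(soft(hullmask(t,corners(p[0]/100,p[1]/100,p[2],H0,.22,.34,H)))-o).sum()
for H0,H in((.085,.032),(0,.117)):
    r=minimize(cost,[59.5,-19.5,.1],args=(H0,H),method='Nelder-Mead',options=dict(initial_simplex=[[59.5,-19.5,.1],[60.5,-19.5,.1],[59.5,-18.5,.1],[59.5,-19.5,.15]]))
    x,y,a=r.x[0]/100,r.x[1]/100,r.x[2]; ca,sa=np.cos(a),np.sin(a)
    print(H0,x,y,np.degrees(a),r.fun,o.sum(),'handle',x-(.152)*ca,y-.152*sa,'hinge',x+.11*ca,y+.11*sa,'btn',x-.085*ca,y-.085*sa)
# white bar/button pixels in top
w=((h[...,1]<40)&(h[...,2]>150)).astype(np.uint8); w[:195]=0; w[240:]=0; w[:,:298]=0; w[:,350:]=0
n,l,st,ce=cv2.connectedComponentsWithStats(w)
for i in range(1,n):
    if st[i,4]>8: print(st[i],ce[i],'btn z',atz(t,ce[i],.129),'bar',atz(t,ce[i],.099))
ys,xs=np.nonzero(w)
for cl in (310,318,328,336,340): 
    q=ys[(xs==cl)&(ys>215)]; print(cl,q.tolist(),atz(t,(cl,q.mean()),.104)[:2] if len(q) else '')
oo=ctrl.get_obs(); print(oo['joint_pos'],oo['orientation'])
E
```

```text
0.085 0.5985244114812533 -0.19337173918135028 4.944721424348799 457.5 9695.0 handle 0.44709010658277315 -0.2064733154191213 hinge 0.7081150268683114 -0.18389033532506863 btn 0.5138407541367085 -0.20069827852484065
0 0.6017114229177896 -0.19458190171120932 5.264276072501279 127.875 9695.0 handle 0.45035254406565844 -0.20852786143529758 hinge 0.7112474536660424 -0.1844894308582507 btn 0.5170699446123215 -0.2023806291884955
[316 195  13  14 130] [322.34615385 201.65384615] btn z [ 0.51466345 -0.1999762   0.129     ] bar [ 0.51942919 -0.20568528  0.099     ]
[303 211  42  26 217] [321.99078341 225.92626728] btn z [ 0.44757327 -0.19671627  0.129     ] bar [ 0.4503585  -0.20232912  0.099     ]
310 [227, 228, 229] [ 0.44396379 -0.16772245]
318 [227, 228, 234, 235] [ 0.43570162 -0.18979224]
328 [226, 227] [ 0.44836038 -0.21812038]
336 [225, 226, 227] [ 0.44984957 -0.24051049]
340 [225, 226] [ 0.451293   -0.25173684]
[ 4.00257705e+01  2.04273896e+01  4.21143646e+00 -2.37884484e-03
 -7.37712319e+01 -1.49927938e+02] [1.79987765e+02 4.44465212e-03 1.60097168e+02]
```

```bash
python3 - <<'E'
from h import *
go(.446,-.207,.26,95.2)
E
```

```text
at [0.6251 0.2745 0.3207] 160.1 shares [0.0056, -0.6421, 0.0758] turn 0.7211 rows 12.4
```

Request:
send_rows([
  [[0, -0.04, 0], 0],
  [[0, -0.08, 0], 0],
  [[0, -0.13, 0], 0],
  [[0, -0.17, 0], 0],
  [[0, -0.22, 0], 0],
])

```text
clock: 22.23
tool_pos: [0.5646, 0.1084, 0.3208]
orientation: [180.0, 0.0, 160.2]
force: [0.8, -0.7, -0.6]
opening: 0.0873
gripper_force: 0.0
```

Request:
send_rows([
  [[0, -0.045, 0], 0.07],
  [[0, -0.09, 0], 0.14],
  [[0, -0.135, 0], 0.21],
  [[0, -0.18, 0], 0.28],
  [[0, -0.22, 0], 0.35],
], gripper=0.3)

```text
clock: 22.65
tool_pos: [0.5041, -0.0578, 0.3211]
orientation: [179.9, 0.0, 128.3]
force: [0.0, -0.1, -0.6]
opening: 0.06
gripper_force: 0.0
```

```bash
python3 - <<'E'
from h import *
go(.446,-.207,.26,95.2)
E
```

```text
at [ 0.5041 -0.0578  0.3211] 128.31 shares [-0.1013, -0.1726, 0.0764] turn 0.3679 rows 4.6
```

Request:
send_rows([
  [[-0.02, -0.035, 0], 0.07],
  [[-0.04, -0.07, 0], 0.14],
  [[-0.06, -0.105, 0], 0.21],
  [[-0.08, -0.14, 0], 0.29],
  [[-0.1, -0.17, 0], 0.365],
])

```text
clock: 23.07
tool_pos: [0.4477, -0.2048, 0.3212]
orientation: [179.9, 0.0, 95.4]
force: [0.5, 0.6, -0.5]
opening: 0.0285
gripper_force: 0.0
```

Request:
send_rows([
  [[0, 0, 0.02], 0],
  [[0, 0, 0.05], 0],
  [[0, 0, 0.07], 0],
  [[0, 0, 0.07], 0],
  [[0, 0, 0.07], 0],
])

```text
clock: 23.48
tool_pos: [0.4488, -0.2037, 0.2646]
orientation: [-180.0, 0.0, 95.8]
force: [0.1, -0.1, 1.2]
opening: 0.0263
gripper_force: 0.0
```

```bash
python3 - <<'E'
from h import *
o=ctrl.get_obs(); print(o['opening'])
go(.446,-.207,.18,95.2)
w=ctrl.snapshot('wrist'); g=w['color'].astype(int); im=g.min(2)
for n,P in (('bar',[.448,-.207,.099]),('barL',[.4435,-.157,.099]),('barR',[.4525,-.257,.099]),('btn',[.5155,-.201,.129])): print(n,np.round(fproj(w,P)[0],1))
R,t=ray(w,0); print(-R.T@t,R[2])
np.save('w4.npy',w['color'])
for th in('lid_handle','release_top','release'):
    for d in ctrl.cut_out(w,th)[:2]:
        ys,xs=np.nonzero(d['pixels']); print(th,d['conf'],np.array(d['xy'])*[512,384],xs.min(),xs.max(),ys.min(),ys.max(),len(xs))
E
```

```text
0.0263190885796747
at [ 0.4488 -0.2037  0.2646] 95.76 shares [-0.0037, -0.0039, 0.1058] turn 0.0062 rows 2.0
bar [250.5 194.9]
barL [251.1 139.7]
barR [250.  244.4]
btn [331.7 206.5]
[ 0.44084168 -0.12732934  0.35703575] [ 0.02931809 -0.287145   -0.95743835]
lid_handle 0.66 [393.1136 129.2928] 245 505 0 308 47409
release_top 0.61 [333.9776 200.9856] 318 346 190 218 619
release 0.73 [333.4144 203.712 ] 318 345 190 217 599
```

```bash
python3 - <<'E'
from h import *
im=np.load('w4.npy').astype(int)
for r in (145,155,165,175,185): print(r,225,[tuple(v) for v in im[r,225:277:2]])
E
```

```text
145 225 [(np.int64(169), np.int64(142), np.int64(99)), (np.int64(167), np.int64(140), np.int64(97)), (np.int64(165), np.int64(139), np.int64(97)), (np.int64(163), np.int64(136), np.int64(95)), (np.int64(185), np.int64(158), np.int64(111)), (np.int64(229), np.int64(203), np.int64(149)), (np.int64(232), np.int64(205), np.int64(151)), (np.int64(232), np.int64(203), np.int64(150)), (np.int64(197), np.int64(168), np.int64(119)), (np.int64(163), np.int64(136), np.int64(95)), (np.int64(141), np.int64(123), np.int64(95)), (np.int64(121), np.int64(119), np.int64(109)), (np.int64(131), np.int64(130), np.int64(120)), (np.int64(135), np.int64(134), np.int64(124)), (np.int64(131), np.int64(131), np.int64(120)), (np.int64(121), np.int64(119), np.int64(110)), (np.int64(149), np.int64(128), np.int64(96)), (np.int64(161), np.int64(134), np.int64(93)), (np.int64(158), np.int64(132), np.int64(92)), (np.int64(161), np.int64(134), np.int64(94)), (np.int64(163), np.int64(137), np.int64(95)), (np.int64(165), np.int64(138), np.int64(97)), (np.int64(165), np.int64(139), np.int64(97)), (np.int64(166), np.int6
[... 4299 characters left out ...]
), (np.int64(125), np.int64(121), np.int64(111)), (np.int64(130), np.int64(129), np.int64(120)), (np.int64(133), np.int64(133), np.int64(123)), (np.int64(130), np.int64(129), np.int64(120)), (np.int64(132), np.int64(126), np.int64(111)), (np.int64(218), np.int64(190), np.int64(140)), (np.int64(233), np.int64(204), np.int64(151)), (np.int64(194), np.int64(167), np.int64(118)), (np.int64(162), np.int64(136), np.int64(95)), (np.int64(163), np.int64(137), np.int64(95)), (np.int64(164), np.int64(137), np.int64(96)), (np.int64(166), np.int64(139), np.int64(97)), (np.int64(167), np.int64(140), np.int64(98)), (np.int64(166), np.int64(139), np.int64(97)), (np.int64(164), np.int64(137), np.int64(96))]
```

Request:
send_rows([
  [[-0.0035, -0.0025, 0.03], 0.006],
  [[-0.0035, -0.0025, 0.06], 0.006],
  [[-0.0035, -0.0025, 0.08], 0.006],
  [[-0.0035, -0.0025, 0.08], 0.006],
  [[-0.0035, -0.0025, 0.08], 0.006],
])

```text
clock: 24.1
tool_pos: [0.4476, -0.2071, 0.2008]
orientation: [-180.0, 0.0, 95.2]
force: [0.5, -0.5, 0.8]
opening: 0.0261
gripper_force: 0.0
```

```bash
python3 - <<'E'
from h import *
print(ctrl.get_obs()['force'],ctrl.get_obs()['opening'])
go(.447,-.207,.148,95.2)
E
```

```text
[ 0.45728168 -0.47776138  0.81482967] 0.026138153638002582
at [ 0.4476 -0.2071  0.2008] 95.19 shares [0.0002, -0.0007, 0.0661] turn -0.0001 rows 1.3
```

Request:
send_rows([
  [[0, -0.0005, 0.012], 0],
  [[0, -0.0005, 0.025], 0],
  [[0, -0.0005, 0.038], 0],
  [[0, -0.0005, 0.05], 0],
  [[0, -0.0005, 0.055], 0],
])

```text
clock: 24.52
tool_pos: [0.447, -0.207, 0.1559]
orientation: [180.0, -0.0, 95.2]
force: [-0.6, -0.2, -0.7]
opening: 0.0263
gripper_force: 0.0
```

Request:
send_rows([
  [[0, 0, 0.004], 0],
  [[0, 0, 0.008], 0],
  [[0, 0, 0.011], 0],
  [[0, 0, 0.011], 0],
  [[0, 0, 0.011], 0],
])

```text
clock: 24.93
tool_pos: [0.4472, -0.2071, 0.1478]
orientation: [180.0, 0.0, 95.2]
force: [0.3, 0.6, 1.3]
opening: 0.0265
gripper_force: 0.0
```

Request:
send_rows([
  [[0, 0, 0], 0],
  [[0, 0, 0], 0],
  [[0, 0, 0], 0],
  [[0, 0, 0], 0],
  [[0, 0, 0], 0],
], gripper=0)

```text
clock: 25.35
tool_pos: [0.4481, -0.2071, 0.1479]
orientation: [179.9, 0.0, 95.2]
force: [5.2, 0.6, -2.5]
opening: 0.0093
gripper_force: 30.0
```

Request:
send_rows([
  [[0, 0, 0], 0],
  [[0, 0, 0], 0],
  [[0, 0, 0], 0],
  [[0, 0, 0], 0],
  [[0, 0, 0], 0],
])

```text
clock: 25.77
tool_pos: [0.4481, -0.2071, 0.1479]
orientation: [179.9, 0.0, 95.2]
force: [6.2, 0.1, -4.2]
opening: 0.0089
gripper_force: 30.0
```

Request:
send_rows([
  [[0, 0.001, -0.001], 0],
  [[0, 0.0015, -0.003], 0],
  [[0, 0.0015, -0.005], 0],
  [[0, 0.0015, -0.007], 0],
  [[0, 0.0015, -0.0075], 0],
])

```text
clock: 26.18
tool_pos: [0.4486, -0.207, 0.154]
orientation: [179.9, 0.0, 95.2]
force: [4.8, -0.0, -3.8]
opening: 0.0089
gripper_force: 30.0
```

Request:
send_rows([
  [[0, 0, -0.001], 0],
  [[0, 0, -0.003], 0],
  [[0, 0, -0.004], 0],
  [[0, 0, -0.005], 0],
  [[0, 0, -0.005], 0],
])

```text
clock: 26.6
tool_pos: [0.4488, -0.207, 0.158]
orientation: [179.9, 0.0, 95.2]
force: [6.3, -0.7, -3.9]
opening: 0.009
gripper_force: 30.0
```

Request:
send_rows([
  [[0, 0, -0.005], 0],
  [[0, 0, -0.01], 0],
  [[0, 0, -0.015], 0],
  [[0, 0.0005, -0.02], 0],
  [[0, 0.0005, -0.025], 0],
])

```text
clock: 27.02
tool_pos: [0.4513, -0.2068, 0.1786]
orientation: [179.7, 0.0, 95.2]
force: [13.9, 2.2, -7.2]
opening: 0.0087
gripper_force: 30.0
```

```bash
cat >> h.py <<'E'
HN=np.array([.711,-.183,.085]); PSI=np.radians(5.2)
def lidpt(fwd,up,lat,th):
    "point fwd ahead of hinge, up above it when shut, at lid angle th(deg)"
    a=np.radians(th); u=np.array([np.cos(PSI),np.sin(PSI),0]); v=np.array([-np.sin(PSI),np.cos(PSI),0])
    return HN-u*(fwd*np.cos(a)-up*np.sin(a))+v*lat+np.array([0,0,fwd*np.sin(a)+up*np.cos(a)])
def ang(o):
    return np.degrees(np.arctan2(o['tool_pos'][2]-.049-.085,np.dot(HN[:2]-o['tool_pos'][:2],[np.cos(PSI),np.sin(PSI)])))-3.03
E
python3 - <<'E'
from h import *
o=ctrl.get_obs(); print(o['tool_pos'],o['force'],o['opening'],ang(o))
w=ctrl.snapshot('wrist'); t=ctrl.snapshot('top'); s=ctrl.snapshot('side')
for n,v,pr in(('w',w,fproj),('t',t,proj),('s',s,proj)):
    print(n,[np.round(pr(v,lidpt(.195,.044,0,th))[0],1).tolist() for th in (0,8)],[(round(d['conf'],2),np.round(np.array(d['xy'])*[512,384],1).tolist()) for d in ctrl.boxes_of(v,'release_top')[:2]])
E
```

```text
[ 0.45131877 -0.20675092  0.17861694] [13.89996189  2.16948935 -7.16077158] 0.008735398779699567 6.679295782828913
w [[366.9, 249.3], [398.7, 272.4]] [(0.68, [393.3, 246.2])]
t [[322.6, 200.9], [324.0, 196.4]] []
s [[285.9, 156.0], [284.1, 148.7]] []
```

The lid moved to about 6.7° with only 4–7 N, and the button's wrist pixel (393 against 367 if shut, about 394 if at 6.7°) confirms it. The latch is not caught, so I leave the button alone and follow the arc.

Request:
send_rows([
  [[0, 0.004, -0.007], 0],
  [[0, 0.007, -0.017], 0],
  [[0, 0.0095, -0.027], 0],
  [[0, 0.012, -0.037], 0],
  [[0, 0.015, -0.047], 0],
])

```text
clock: 27.73
tool_pos: [0.4606, -0.2059, 0.2153]
orientation: [-180.0, -0.0, 95.2]
force: [6.6, 0.2, -6.8]
opening: 0.0089
gripper_force: 30.0
```

Request:
send_rows([
  [[0, 0.0038, -0.011], 0],
  [[0, 0.008, -0.0215], 0],
  [[0, 0.0125, -0.032], 0],
  [[0, 0.0174, -0.0425], 0],
  [[0, 0.0225, -0.053], 0],
])

```text
clock: 28.15
tool_pos: [0.4781, -0.2042, 0.2577]
orientation: [-179.9, -0.0, 95.1]
force: [4.5, -1.0, -7.4]
opening: 0.0088
gripper_force: 30.0
```

```bash
python3 - <<'E'
from h import *
o=ctrl.get_obs(); print(o['tool_pos'],o['orientation'],o['force'],o['opening'],ang(o))
E
```

```text
[ 0.47809794 -0.20423096  0.25774372] [-1.79915628e+02 -2.63852522e-02  9.51397063e+01] [ 4.5088809  -1.0256302  -7.36987929] 0.00877858834405015 24.854139600419554
```

Request:
send_rows([
  [[0, 0.006, -0.01], 0],
  [[0, 0.012, -0.02], 0],
  [[0, 0.018, -0.03], 0],
  [[0, 0.0245, -0.0393], 0],
  [[0, 0.0315, -0.0483], 0],
])

```text
clock: 28.57
tool_pos: [0.5026, -0.202, 0.2967]
orientation: [-179.8, -0.1, 95.2]
force: [-6.9, 2.2, 1.9]
opening: 0.009
gripper_force: 30.0
```

Request:
send_rows([
  [[0, 0.0073, -0.009], 0],
  [[0, 0.015, -0.0178], 0],
  [[0, 0.0228, -0.0262], 0],
  [[0, 0.031, -0.0343], 0],
  [[0, 0.0394, -0.0421], 0],
])

```text
clock: 28.98
tool_pos: [0.5331, -0.1996, 0.3306]
orientation: [-179.8, -0.3, 95.3]
force: [-11.4, 10.3, 6.8]
opening: 0.0086
gripper_force: 30.0
```

Request:
send_rows([
  [[0, 0.007, -0.0062], 0],
  [[0, 0.014, -0.0121], 0],
  [[0, 0.0214, -0.0177], 0],
  [[0, 0.0289, -0.0232], 0],
  [[0, 0.0364, -0.0284], 0],
])

```text
clock: 29.4
tool_pos: [0.5627, -0.1976, 0.3541]
orientation: [-179.9, -0.4, 95.5]
force: [-11.1, 15.4, 9.8]
opening: 0.0089
gripper_force: 30.0
```

Request:
send_rows([
  [[0, 0, 0], 0],
  [[0, 0, 0], 0],
  [[0, 0, 0], 0],
  [[0, 0, 0], 0],
  [[0, 0, 0], 0],
])

```text
clock: 29.82
tool_pos: [0.5629, -0.1977, 0.3542]
orientation: [-180.0, -0.4, 95.5]
force: [-9.4, 12.0, 9.3]
opening: 0.0091
gripper_force: 30.0
```

```bash
python3 - <<'E'
from h import *
o=ctrl.get_obs(); print(o['tool_pos'],o['force'],o['opening'],o['gripper_force'],ang(o),np.abs(o['qvel']).max())
w=ctrl.snapshot('wrist'); t=ctrl.snapshot('top'); s=ctrl.snapshot('side')
for n,v,pr in(('w',w,fproj),('t',t,proj),('s',s,proj)):
    print(n,[np.round(pr(v,lidpt(.195,.044,0,th))[0],1).tolist() for th in (45,49,53)],[(round(d['conf'],2),np.round(np.array(d['xy'])*[512,384],1).tolist()) for d in ctrl.boxes_of(v,'release_top')[:2]])
for d in ctrl.boxes_of(s,'carton_a')+ctrl.boxes_of(s,'column'): print(d['conf'],np.array(d['xy'])*[512,384])
# column unchanged?
m=hmask(t,(148,196),30); print('col mask',m.sum())
E
```

```text
[ 0.56291387 -0.19773366  0.35421351] [-9.39538094 12.03949465  9.30438244] 0.009081802327238826 30.002874433994293 52.92064976685641 0.0650276332529985
w [[311.3, 217.5], [330.1, 221.1], [349.8, 224.2]] [(0.74, [343.1, 216.9])]
t [[327.5, 158.0], [327.4, 152.5], [327.3, 146.9]] [(0.64, [314.8, 260.7]), (0.18, [166.9, 152.2])]
s [[262.3, 119.1], [258.8, 116.7], [255.2, 114.6]] [(0.64, [266.1, 336.4])]
0.76 [225.1776 249.216 ]
0.69 [265.0112 139.0848]
0.69 [317.9008 204.5184]
0.68 [226.6112 286.0032]
col mask 1145.0
```

Lid at about 52°, confirmed by the button pixel (343 in the wrist view). I ease the residual side and radial stress, let it settle, then check.

Request:
send_rows([
  [[0.0005, -0.0003, -0.0004], 0],
  [[0.001, -0.0007, -0.0009], 0],
  [[0.0015, -0.001, -0.0013], 0],
  [[0.002, -0.0013, -0.0018], 0],
  [[0.002, -0.0013, -0.0018], 0],
])

```text
clock: 30.63
tool_pos: [0.5628, -0.1976, 0.3543]
orientation: [180.0, -0.3, 95.5]
force: [-1.7, 5.5, -0.3]
opening: 0.0087
gripper_force: 30.0
```

Request:
send_rows([
  [[0, 0, 0], 0],
  [[0, 0, 0], 0],
  [[0, 0, 0], 0],
  [[0, 0, 0], 0],
  [[0, 0, 0], 0],
])

```text
clock: 31.05
tool_pos: [0.5627, -0.1976, 0.3543]
orientation: [180.0, -0.4, 95.5]
force: [-2.2, 5.6, -0.1]
opening: 0.0088
gripper_force: 30.0
```

Request:
send_rows([
  [[0, 0, 0], 0],
  [[0, 0, 0], 0],
  [[0, 0, 0], 0],
  [[0, 0, 0], 0],
  [[0, 0, 0], 0],
])

```text
clock: 31.47
tool_pos: [0.5627, -0.1976, 0.3542]
orientation: [180.0, -0.4, 95.5]
force: [-3.1, 7.2, -1.0]
opening: 0.0092
gripper_force: 30.0
```

```bash
python3 - <<'E'
from h import *
o=ctrl.get_obs(); print(o['clock'],o['tool_pos'],o['force'],o['opening'],o['gripper_force'],ang(o),np.abs(o['qvel']).max())
ok=np.linalg.norm(o['force'])<40 and o['gripper_force']>25 and ang(o)>49
if ok: print(ctrl.close_job())
E
```

```text
31.4667 [ 0.56272221 -0.1975847   0.35422547] [-3.06525126  7.17244311 -0.97186321] 0.009229097229509223 30.001209676265717 52.890424181350035 0.07577005223829232
the job is handed in; nothing more can be done
None
```

I handed in the job at 31.5 s: the three cartons stand flush in one column (within about 1 mm by camera), the lid came up freely so the button was left alone, and the arm holds it still at about 53°.

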